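Unhook, sort and book in the hanger hooks

ROBOT

A 6-joint arm with a two-finger parallel gripper is mounted at the origin on the work surface. World frame = base frame: x ahead of the robot, y to its left, z up, the work surface at z = 0. Lengths are in m, angles in rad, forces in N, time in s.
With the tool pointing down it reaches from about 0.275 to 0.975 m from the base axis. Payload 8.4 kg.
Tool frame: the origin (TCP) lies at the very end of the fingers, on their centre line; the grasp point (between the pads) lies 19 mm behind it; z points along the fingers, y is the direction in which the jaws open and shut (so a half turn about z gives the same grasp; the last joint's range is limited). The gripper opens to 92 mm and grips with 3 to 60 N. Pads are 20 mm wide; open, the fingers measure 128 mm over their backs; the gripper's body (75 mm by 189 mm) begins 69 mm behind the grasp point.
Start: joints at [1.171, 0.353, 1.633, -0, 1.155, -0.002], TCP at [0.242, 0.576, 0.215] pointing down, gripper open.
Joint ranges: [-2.63, 2.63], [-0.92, 2.1], [0.06, 2.66], [-1.3, 4.44], [0, 2.69], [-3.02, 3.02]. Speed limits (rad/s): [2.22, 2.22, 2.79, 3.14, 3.14, 3.14].

INTERFACE

Orientations are given as a unit quaternion [x, y, z, w].
In Python, from cell import observe, capture, camera_model, sign_off, spot_in gives the robot as it stands.
- The arm moves only by the tool apply_moves, never from a script. Its arguments are lists of equal length, an entry for each row: "gripper": the gripper command: -1 is fully open, 1 is shut, values between are in proportion; "slide": the shift along the tool's x, y, z in cm, a list of three; "dr": the turn, a rotation vector about the tool's x, y, z in rad, a list of three. A call has exactly 8 rows; each row shifts and turns the pose as measured when the row begins, along the tool's axes as they then stand; what a row does not reach is not made up. A row lasts 1/10 s, in which the tool goes at most 50 mm and 8.59 degrees, less where a joint would pass 70% of its speed; a pose out of reach is approached as far as the arm can. A call with a gripper value outside its range is refused whole. The fingers move at their own pace and stop on an object; "squeeze" is the grip in N (left out, the last holds). Time passes only in rows, so rows that do not move let the fingers close, or fill a call up. It gives the time, the measured TCP pose, the force and the opening at its end, in the units of the state.
- observe(): the state, without advancing time (a new reading comes with each control period).
- capture(name): name is "scene" or "top" or "wrist"; returns (picture, depth): 420x560x3 uint8, red, green, blue; 420x560 float32, m along the optical axis (not along the pixel's ray), 0 where there is no reading.
- camera_model(name): a dict with "vfov" (degrees; the focal length in pixels is half the picture's height over the tangent of half this angle, whatever the lens; pixels are square), "cx", "cy" (the principal point, pixels), "rvec" (rotation vector, rad) and "tvec" (3), from world to camera coordinates, as OpenCV has them; the wrist camera has in their place "T_tool_cam" (4x4, takes a point from camera to tool coordinates, whose origin is the TCP and whose axes are the flange's). Camera axes: x right, y down, z forward; pixel columns grow to the right and rows downward; lengths in m; the calibration is good to about 2 mm. A picture is of the moment at which its call begins: read the wrist's pose just before it. camera_model takes no time and is no camera call.
- sign_off(): hands the job in, once; it reports no verdict.
Trained networks look in the newest picture that a camera, given by its name, has taken for a name from the list of things; names that differ only in an ending like _2 or _b are one class to them, and where a whole thing is asked for, a point or a joint stands for the part that bears it (a point fixed in the world has none). Each returns a list of dicts, best first, with "confidence" (0 to 1); they miss things now and then, are a little off and sometimes report something else, mostly with a low value. They report only what shows in the picture. A call takes as long as a camera call. They do not tell look-alikes from the thing itself.
- spot_in(camera, name): "position" ([x, y, z] in m, in the coordinates of the camera as it stood for that picture, good to about 4 mm: the middle of the surface that is visible of it).
The state is a dict: "time_s": time; "q": joint angles; "qd": joint speeds; "effort": joint torques, N m; "position": TCP position; "tcp_rot": TCP orientation; "contact_force": force on the tool from outside, world axes, zero at the start; "ft_torque": the same for the moment, N m; "gripper_width": finger opening in m.
Only numpy, scipy, OpenCV 4.12 (cv2) and the standard library are available. Lean on these libraries where they do the work, as an engineer would, in place of code of your own. Each camera call takes 0.05 s, during which the arm holds its last target.

TASK

Take the eye links off the hanger hooks they are caught on and put every part away, the single ones lying about too: blue hooks in the blue bin, orange eye links in the orange bin. When all are in, pick up the scanner, hold it still for two seconds with its beam square on the middle of the barcode and its scan line along the row of bars, about 10 cm away, then lay it back flat along the middle of its mat. Leave the spanner, brush, tape roll and tin where they are.

Things in the scene. Friction and masses are not known exactly. Their poses are not given: they have to be found in the camera images.
- hook1: hanger hook: blue block 50 long (x) x 30 wide (y) x 26 mm high, origin at the centre of its underside, mass centre close to the block's middle, about 0.2 kg; lies on its block. A 10 mm steel bar leaves the block's +x face low down (centre 5.5 mm up) along +x and turns up and back into an open hook (see its _bend). Always present; link1 hangs on it.
- hook1_bend (a point): middle of the bend, at x = 98, y = 0, z = 22.5 mm of the hook, where the bar (10 mm thick) stands upright between the lower bar (its top 10.5 mm up) and the return bar (underside 34.5, top 44.5 mm up). The return bar runs from here towards (-0.766, +0.643) of the hook's x, y: back, 40 degrees sideways; its free tip ends 45 mm away in plan
- link1: eye link: orange block 50 long (x) x 30 wide (y) x 26 mm high, origin at the centre of its underside, about 0.18 kg. A flat closed oblong eye of 8 mm steel bar sticks out of its +x face: sides at y = +-22 mm (36 mm clear inside), end bar at x = 99, bar centres 18 mm up. At the start it lies hooked on hook1, facing it: the bend of hook1 stands up through its eye.
- link1_end (a point): middle of the eye's end bar, x = 99, z = 18 mm of link1. Starts between hook1's lower and return bars. Lifted straight up, it drags the hook along. To free: raise about 5 mm, twist about the bend until link1's x axis points along the return bar from bend to tip, slide that way until the end bar is 58 mm from the bend, lift 50 mm or more
- hook2: hanger hook, shape, size and axes as hook1. Always present; link2, if present, hangs on it.
- hook2_bend (a point): middle of the bend, at x = 98, y = 0, z = 22.5 mm of the hook, where the bar (10 mm thick) stands upright between the lower bar (its top 10.5 mm up) and the return bar (underside 34.5, top 44.5 mm up). The return bar runs from here towards (-0.766, +0.643) of the hook's x, y: back, 40 degrees sideways; its free tip ends 45 mm away in plan
- link2: eye link, shape, size and axes as link1. At the start it lies hooked on hook2, facing it: the bend of hook2 stands up through its eye. May be absent.
- link2_end (a point): middle of the eye's end bar, x = 99, z = 18 mm of link2. Starts between hook2's lower and return bars. Lifted straight up, it drags the hook along. To free: raise about 5 mm, twist about the bend until link2's x axis points along the return bar from bend to tip, slide that way until the end bar is 58 mm from the bend, lift 50 mm or more
- hook3: hanger hook, shape, size and axes as hook1. A single one; may be absent.
- link3: eye link, shape, size and axes as link1. A single one. May be absent.
- hook_bin: blue open plastic bin for hooks, fixed, outside 220 (x) x 180 (y) x 60 mm high, walls and floor 5 mm; origin under its centre
- link_bin: orange open plastic bin for eye links, fixed, same size and axes as hook_bin
- mat: black rubber mat of the scanner, fixed, 200 (x) x 85 (y) x 3 mm; origin under its centre
- scanner: hand-held barcode scanner lying on the mat, along the mat's length: grey handle from x = -68 to 32 mm, 34 mm wide (y), 32 mm high; black head from x = 25 to 75 mm, 54 mm wide, 36 mm high; flat underside, origin on it near the middle of the length; about 0.16 kg; z up
- scan_window (a point): centre of the scanner's red window, at x = 76, z = 12 mm of the scanner. Its x axis is the beam: ahead and 60 degrees down when the scanner is level; its y axis (that of the scanner) is the scan line. Reads at 50 to 170 mm
- card_stand: aluminium desk stand with the barcode card, fixed, base 90 (x) x 120 (y) mm, sloping plate 100 mm long and 120 wide, low edge (8 mm) at its -x side, high edge (about 62 mm) at +x; origin under its centre
- barcode (a point): centre of the barcode on the stand's sloping face, about 38 mm above the table; z axis = outward normal of the card, 30 degrees off vertical towards the stand's -x; y axis = along the row of bars (75 mm long)
- spanner: bystander: steel spanner, 150 mm; leave alone
- tape_roll: bystander: cardboard tape roll core, 90 mm across, 24 mm high; leave alone
- tin: bystander: green tin, 50 mm high; leave alone
- brush: bystander: brush, 150 mm; leave alone
Not all that is in view belongs to the job. Leave any yellow look-alike of the link1 alone.

How it is judged:
On the way, in this order (a step that is already met when the one before it is completed fails the run):
1. every hook is in the blue bin and every eye link in the orange bin (x of hook1 in the frame of hook_bin between -0.1 and 0.1 m and y of hook1 in the frame of hook_bin between -0.085 and 0.085 m and z of each of hook1, hook2, hook3 in the frame of hook_bin below 0.06 m and linear speed of each of hook1, hook2, hook3, link1, link2, link3 below 0.05 m/s and x of hook2 in the frame of hook_bin between -0.1 and 0.1 m and y of hook2 in the frame of hook_bin between -0.085 and 0.085 m and x of hook3 in the frame of hook_bin between -0.1 and 0.1 m and y of hook3 in the frame of hook_bin between -0.085 and 0.085 m and x of link1 in the frame of link_bin between -0.1 and 0.1 m and y of link1 in the frame of link_bin between -0.085 and 0.085 m and z of each of link1, link2, link3 in the frame of link_bin below 0.06 m and x of link2 in the frame of link_bin between -0.1 and 0.1 m and y of link2 in the frame of link_bin between -0.085 and 0.085 m and x of link3 in the frame of link_bin between -0.1 and 0.1 m and y of link3 in the frame of link_bin between -0.085 and 0.085 m), for 0.2 s.
2. the scanner's beam is held still and square on the barcode for a second (x of barcode in the frame of scan_window between 0.05 and 0.17 m and y of barcode in the frame of scan_window between -0.02 and 0.02 m and z of barcode in the frame of scan_window between -0.02 and 0.02 m and angle between the x axis of scan_window and the z axis of barcode, either way round below 0.3 rad and angle between the y axis of scan_window and the y axis of barcode, either way round below 0.35 rad and linear speed of scanner below 0.03 m/s and angular speed of scanner below 0.2 rad/s), for 1 s.
At the end, for the whole second after the job is handed in: Every hook present has its origin inside the blue bin and every eye link inside the orange bin (less than 60 mm above the bin's underside), at rest; the scanner lies flat and released on its mat, along it within 0.35 rad, its origin within 50 mm (along) and 30 mm (across) of the mat's centre (all of step 1 and x of scanner in the frame of mat between -0.05 and 0.05 m and y of scanner in the frame of mat between -0.03 and 0.03 m and z of scanner in the frame of mat below 0.012 m and angle between scanner's own z axis and vertical below 0.15 rad and angle between the x axis of scanner and the x axis of mat, either way round below 0.35 rad and linear speed of scanner below 0.03 m/s); the robot touches nothing.
It fails at once if a bystander is moved more than 40 mm (distance of any of spanner, tape_roll, tin, brush from where it was at the start of the episode above 0.04 m).
Of link2, hook3, link3 only 1 to 3 are there at a start; the rules pass over those that are not, and their reading is None.
At some moment in a run one of hook3, link3, scanner may be knocked a few centimetres aside while the robot is not near it.
Once in a run the grip may slacken for a moment while it holds something.
It also fails if it takes over 210 s, if anything falls off the work surface, if the arm or the gripper's body presses on something with over 40 N, if the wrist force passes 120 N, or if a joint passes its speed limit or range.

## Working session

There is one attempt and no reset: what is moved stays moved. The work goes in short steps, Python scripts to look and compute and a tool call to move; the robot and the scene stay as the last step left them, time stands still between calls to the robot, and variables do not carry over. Pictures are saved under pics/ and viewed, and the job is handed in when it is done.

Besides the shell and the picture viewer there is one more tool, called after "Request:" by a JSON object that holds its "op" and its "data", one argument or row to a line. apply_moves: Moves the arm, as the interface text tells. Its arguments: {"type":"object","properties":{"gripper":{"type":"array","items":{"type":"number"}},"slide":{"type":"array","items":{"type":"array","items":{"type":"number"}}},"dr":{"type":"array","items":{"type":"array","items":{"type":"number"}}},"squeeze":{"type":"number"}},"required":["gripper","slide","dr"]}

I'll start with the state and one look from the fixed cameras.

```bash
mkdir -p pics; ls
python3 - <<'E'
from cell import observe,capture,camera_model
import cv2
s=observe();print({k:s[k] for k in('time_s','position','tcp_rot','gripper_width')})
for n in('scene','top','wrist'):
    im,d=capture(n);cv2.imwrite(f'pics/{n}0.png',im[:,:,::-1]);print(n,camera_model(n))
E
```

```text
pics
{'time_s': 0.0, 'position': array([0.24192963, 0.57574533, 0.21388892]), 'tcp_rot': array([ 1.97598859e-01,  9.80282733e-01, -6.61047247e-04, -1.35293065e-04]), 'gripper_width': 0.09223727886251258}
scene {'vfov': 49.50758597097529, 'cx': 282.58491653975113, 'cy': 212.16528702271106, 'rvec': array([ 1.72431566,  1.84224113, -0.72757946]), 'tvec': array([ 0.01228387, -0.28729779,  1.67394634])}
top {'vfov': 56.458930668429545, 'cx': 284.96326802170415, 'cy': 213.84546485371558, 'rvec': array([ 2.14801639, -2.17447105,  0.09746556]), 'tvec': array([0.03259577, 0.47270993, 1.08280556])}
wrist {'vfov': 58.82184150319709, 'cx': 279.7177145874871, 'cy': 209.22512657372485, 'T_tool_cam': array([[ 2.37661682e-04, -9.60476748e-01, -2.78360125e-01,
         7.90063998e-02],
       [ 9.99999891e-01,  3.40292012e-04, -3.20379615e-04,
        -3.16372074e-04],
       [ 4.02440897e-04, -2.78360018e-01,  9.60476724e-01,
        -1.69957886e-01],
       [ 0.00000000e+00,  0.00000000e+00,  0.00000000e+00,
         1.00000000e+00]])}
```

View pics/scene0.png

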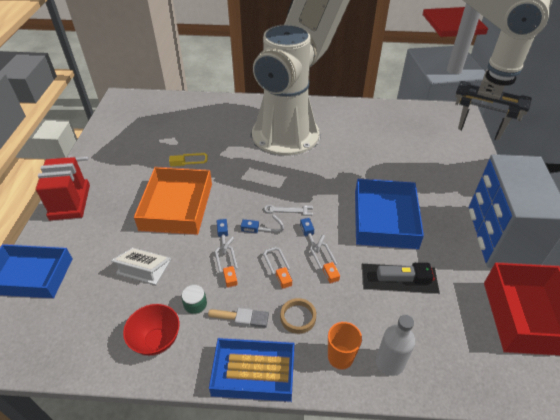

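View pics/top0.png

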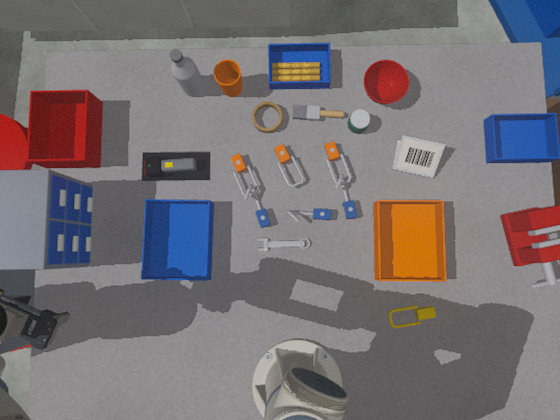

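View pics/wrist0.png

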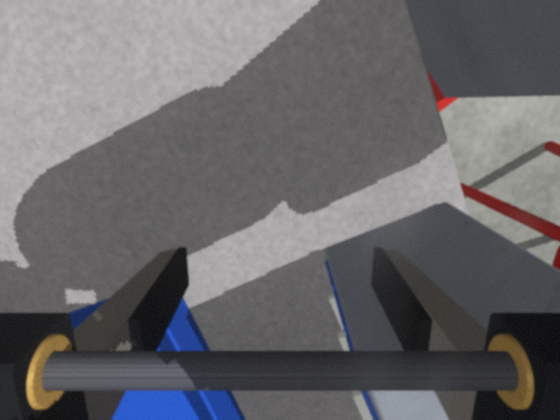

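The scene view shows two hooked pairs (blue (222,228)+orange (230,275), and blue (307,227)+orange (331,270)), a single hook (250,227) and a single link (283,275). The top view shows the same parts in its middle. The bins are blue (178,240) and orange (410,240). Possible mix-ups:
- the blue tray at top (522,137)
- the tray with yellow sticks (300,66)
- the yellow look-alike link (413,317)
- the orange cup (228,78)

I'll check a close crop and measure in the top cloud.

```bash
cat > h.py <<'E'
import numpy as np, cv2
from scipy.spatial.transform import Rotation as R
from cell import observe,capture,camera_model,spot_in
def K(c):
    f=210/np.tan(np.radians(c['vfov'])/2); return f,c['cx'],c['cy']
def T_world_cam(name,s=None):
    c=camera_model(name)
    if 'rvec' in c:
        Rm=R.from_rotvec(c['rvec']).as_matrix(); T=np.eye(4);T[:3,:3]=Rm.T;T[:3,3]=-Rm.T@np.array(c['tvec']);return T
    T=np.eye(4);T[:3,:3]=R.from_quat(s['tcp_rot']).as_matrix();T[:3,3]=s['position'];return T@np.array(c['T_tool_cam'])
def cloud(name):
    s=observe(); im,d=capture(name); c=camera_model(name);f,cx,cy=K(c)
    T=T_world_cam(name,s)
    v,u=np.mgrid[0:420,0:560].astype(float)
    P=np.stack([(u-cx)/f*d,(v-cy)/f*d,d],-1)@T[:3,:3].T+T[:3,3]
    P[d==0]=np.nan
    return im,d,P,s
def proj(name,pts,s=None):
    c=camera_model(name);f,cx,cy=K(c);T=np.linalg.inv(T_world_cam(name,s))
    q=np.atleast_2d(pts)@T[:3,:3].T+T[:3,3]
    return np.c_[q[:,0]/q[:,2]*f+cx,q[:,1]/q[:,2]*f+cy]
def masks(im):
    hsv=cv2.cvtColor(im,cv2.COLOR_RGB2HSV);h,s,v=cv2.split(hsv)
    blue=(h>100)&(h<125)&(s>140)&(v>40); orange=(h>4)&(h<16)&(s>170)&(v>70)
    return blue,orange
def go(tp,yaw=None,grip=-1,fast=True,rows=8,R_t=None,vmax=5.0):
    """print rows from the present pose to TCP target tp; yaw= world angle of tool y(jaw) axis (tool down)"""
    s=observe();R0=R.from_quat(s['tcp_rot']);p0=s['position']
    if R_t is None:
        R_t=down(yaw,R0)
    rv=(R0.inv()*R_t).as_rotvec(); n=int(np.ceil(max(np.linalg.norm(rv)/0.145,np.linalg.norm(tp-p0)*100/vmax,1)))
    print('n',n,'dist',np.round((tp-p0)*100,2),'rv',np.round(rv,3),'tool d',np.round(R0.inv().apply(tp-p0)*100,2))
    for i in range(n):
        Ri=R0*R.from_rotvec(rv*i/n)
        print(' slide',np.round(Ri.inv().apply((tp-p0)/n)*100,2).tolist(),'dr',np.round(rv/n,3).tolist())
def down(yaw,R0=None):
    """tool z down, tool y along world yaw; choose of the two half-turns the nearer to R0"""
    best=None
    for a in(yaw,yaw+np.pi):
        y=np.array([np.cos(a),np.sin(a),0]);z=np.array([0,0,-1.]);x=np.cross(y,z)
        Rt=R.from_matrix(np.c_[x,y,z])
        if R0 is None: return Rt
        m=(R0.inv()*Rt).magnitude()
        if best is None or m<best[0]: best=(m,Rt)
    return best[1]
E
python3 - <<'E'
from h import *
im,d,P,s=cloud('top')
np.savez('top0.npz',im=im,d=d,P=P)
crop=im[125:265,135:450];cv2.imwrite('pics/topcrop0.png',cv2.resize(crop,None,fx=2.5,fy=2.5,interpolation=cv2.INTER_CUBIC)[:,:,::-1])
b,o=masks(im)
for n,m in(('blue',b),('orange',o)):
    k,lab,st,ce=cv2.connectedComponentsWithStats(m.astype(np.uint8))
    for i in range(1,k):
        if st[i,4]<25: continue
        mm=lab==i; p=P[mm]; p=p[~np.isnan(p[:,0])]
        zt=np.percentile(p[:,2],80); t=p[abs(p[:,2]-zt)<.006]
        r=cv2.minAreaRect((t[:,:2]*1000).astype(np.float32))
        print(n,st[i].tolist(),'px',np.round(ce[i]).tolist(),'ztop %.3f'%zt,'rect mm',np.round(r[0],1),np.round(r[1],1),round(r[2],1))
E
```

```text
blue [489, 0, 71, 98, 3378] px [535.0, 32.0] ztop -0.521 rect mm [ 1265.4 -1149. ] [440.4  86. ] 11.7
blue [268, 43, 63, 46, 1755] px [301.0, 62.0] ztop 0.039 rect mm [910.9 -18.5] [178.7 121.3] 89.7
blue [484, 113, 76, 50, 3472] px [522.0, 138.0] ztop 0.036 rect mm [ 681.5 -646.3] [129.1 182.8] 0.0
blue [50, 175, 16, 44, 470] px [56.0, 197.0] ztop 0.195 rect mm [506.3 587.7] [  5.3 102.3] 89.9
blue [66, 180, 26, 44, 722] px [78.0, 202.0] ztop 0.121 rect mm [505.6 587.8] [98.4  5.1] 0.1
blue [142, 199, 72, 81, 5487] px [177.0, 240.0] ztop 0.025 rect mm [404.8 326.5] [177.6 213.8] 88.4
blue [344, 201, 13, 18, 115] px [350.0, 209.0] ztop 0.028 rect mm [ 483.7 -156. ] [45.8 26.3] 13.6
blue [256, 209, 14, 18, 120] px [263.0, 218.0] ztop 0.028 rect mm [463.1  90.3] [45.7 25.1] 18.3
blue [314, 209, 17, 11, 126] px [322.0, 214.0] ztop 0.028 rect mm [471.5 -77.2] [45.7 26.2] 85.4
blue [48, 221, 43, 43, 1262] px [67.0, 243.0] ztop 0.181 rect mm [394.5 587.8] [  5.5 100. ] 88.7
orange [214, 60, 28, 37, 755] px [228.0, 77.0] ztop 0.090 rect mm [858.8 182.2] [71.8 66.6] 23.8
orange [325, 142, 14, 19, 146] px [332.0, 151.0] ztop 0.028 rect mm [ 655.3 -109.5] [46.  28.8] 21.4
orange [275, 145, 15, 18, 143] px [282.0, 154.0] ztop 0.028 rect mm [648.9  34.6] [46.4 28.5] 25.5
orange [231, 154, 15, 19, 136] px [238.0, 163.0] ztop 0.029 rect mm [624.  160.4] [45.9 26.8] 25.5
orange [374, 201, 72, 80, 3096] px [405.0, 236.0] ztop 0.046 rect mm [ 394.3 -312. ] [179.2 212. ] 89.2
```

View pics/topcrop0.png

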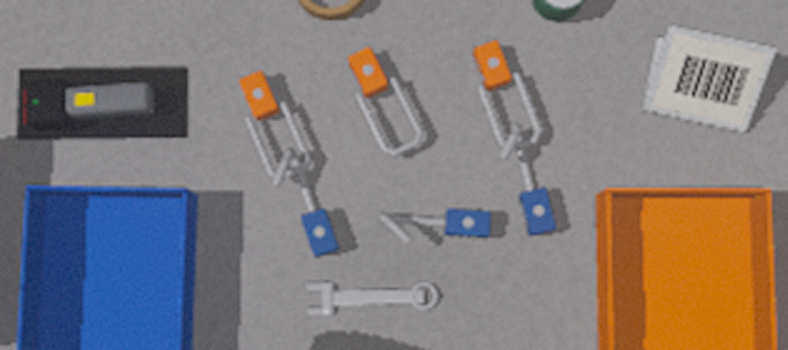

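The crop shows what's needed: links with blocks at (258,95), (368,70) and (493,63), hooks at (320,232), (467,222) and (538,212). All three optional parts are present, and the single hook and single link are not attached to anything. Next I'll fit the plan-view model to the cloud to get accurate yaws, bends and ends.

```bash
cat > fit.py <<'E'
from h import *
from scipy.optimize import least_squares
from scipy.spatial import cKDTree
def seg(a,b,n): return np.linspace(a,b,n)
def blk():
    g=np.stack(np.meshgrid(np.arange(-24,25,3),np.arange(-14,15,3)),-1).reshape(-1,2); return g.astype(float)
def bar(a,b,w):
    a,b=np.array(a,float),np.array(b,float);L=np.linalg.norm(b-a);t=(b-a)/L;nn=np.array([-t[1],t[0]])
    return np.concatenate([seg(a+nn*o,b+nn*o,int(L/3)+1) for o in np.linspace(-w/2+1,w/2-1,3)])
LINK=np.concatenate([blk(),bar((25,22),(99,22),8),bar((25,-22),(99,-22),8),bar((99,-22),(99,22),8)])
HOOK=np.concatenate([blk(),bar((25,0),(98,0),10),bar((98,0),(98-34.5,29),10)])
def tf(p,M):
    c,s=np.cos(p[2]),np.sin(p[2]);return np.c_[p[0]+c*M[:,0]-s*M[:,1],p[1]+s*M[:,0]+c*M[:,1]]
def fit(P,kinds,p0,zmin=.009,zmax=.06,rad=75,fixc=None):
    """kinds list of LINK/HOOK arrays, p0 list of (x,y,yaw) mm,rad"""
    Q=P.reshape(-1,3);Q=Q[~np.isnan(Q[:,0])]*1000
    Q=Q[(Q[:,2]>zmin*1000)&(Q[:,2]<zmax*1000)]
    M0=np.concatenate([tf(p,M) for p,M in zip(p0,kinds)])
    d,_=cKDTree(M0).query(Q[:,:2]);Q=Q[d<18][:,:2]
    tq=cKDTree(Q)
    def f(x):
        M=np.concatenate([tf(x[3*i:3*i+3],k) for i,k in enumerate(kinds)])
        a,_=cKDTree(M).query(Q);b,_=tq.query(M)
        return np.r_[np.maximum(a-1.5,0)/np.sqrt(len(a)),np.maximum(b-1.5,0)/np.sqrt(len(b))]
    r=least_squares(f,np.ravel(p0),diff_step=1e-3,x_scale=np.tile([1,1,.02],len(kinds)),loss='soft_l1')
    return r.x.reshape(-1,3),r.cost,len(Q)
E
python3 - <<'E'
from fit import *
P=np.load('top0.npz')['P']
r=np.radians
def show(n,k,p0):
    x,c,m=fit(P,k,p0); print(n,'cost %.3f'%c,m)
    for a,kk in zip(x,k):
        e=tf(a,np.array([[99. if kk is LINK else 98.,0]]))[0]
        print('   ',np.round(a[:2],1),'yaw %.1f'%np.degrees(a[2]),'end/bend',np.round(e,1))
    return x
show('A',[HOOK,LINK],[(463,90.3,r(19)),(624,160.4,r(205))])
show('B',[HOOK,LINK],[(483.7,-156,r(14)),(655.3,-109.5,r(201))])
show('C',[HOOK],[(471.5,-77.2,r(85))])
show('D',[LINK],[(648.9,34.6,r(205))])
E
```

```text
A cost 0.098 675
    [464.6  92. ] yaw 18.3 end/bend [557.7 122.7]
    [627.  162.1] yaw 203.0 end/bend [535.8 123.5]
B cost 0.100 672
    [ 486.2 -155.8] yaw 13.0 end/bend [ 581.7 -133.8]
    [ 658.4 -108. ] yaw 198.8 end/bend [ 564.7 -140. ]
C cost 0.128 306
    [473.2 -76.8] yaw 85.1 end/bend [481.7  20.9]
D cost 0.160 368
    [652.4  35.5] yaw 204.8 end/bend [562.5  -6. ]
```

Both pairs fit well: the end bar sits about 20 mm past the bend, and the link yaw is about 185° from the hook. I'll do the single link (D) first, since it stands in pair A's twist path.

Run:
```python
from h import *
s=observe();print(np.round(s['q'],3),R.from_quat(s['tcp_rot']).as_matrix().round(2).tolist())
go(np.array([.645,.033,.13]),np.radians(114.8))
```

```text
[ 1.171  0.353  1.634 -0.     1.155 -0.002] [[-0.92, 0.39, -0.0], [0.39, 0.92, -0.0], [-0.0, -0.0, -1.0]]
n 14 dist [ 40.3  -54.29  -8.42] rv [-0.001 -0.    -0.831] tool d [-58.18 -34.43   8.45]
 slide [-4.16, -2.46, 0.6] dr [-0.0, -0.0, -0.059]
 slide [-4.0, -2.7, 0.6] dr [-0.0, -0.0, -0.059]
 slide [-3.84, -2.93, 0.6] dr [-0.0, -0.0, -0.059]
 slide [-3.65, -3.16, 0.6] dr [-0.0, -0.0, -0.059]
 slide [-3.46, -3.37, 0.6] dr [-0.0, -0.0, -0.059]
 slide [-3.26, -3.57, 0.6] dr [-0.0, -0.0, -0.059]
 slide [-3.04, -3.75, 0.6] dr [-0.0, -0.0, -0.059]
 slide [-2.81, -3.93, 0.6] dr [-0.0, -0.0, -0.059]
 slide [-2.57, -4.09, 0.6] dr [-0.0, -0.0, -0.059]
 slide [-2.33, -4.23, 0.6] dr [-0.0, -0.0, -0.059]
 slide [-2.07, -4.36, 0.6] dr [-0.0, -0.0, -0.059]
 slide [-1.81, -4.48, 0.6] dr [-0.0, -0.0, -0.059]
 slide [-1.54, -4.58, 0.6] dr [-0.0, -0.0, -0.059]
 slide [-1.26, -4.66, 0.6] dr [-0.0, -0.0, -0.059]
```

Request:
{"op": "apply_moves", "data": {
  "gripper": [-1,-1,-1,-1,-1,-1,-1,-1],
  "slide": [
    [-4.2,-2.5,0.2],
    [-4.0,-2.7,0.2],
    [-3.8,-2.9,0.2],
    [-3.7,-3.2,0.2],
    [-3.5,-3.4,0.2],
    [-3.3,-3.6,0.2],
    [-3.0,-3.8,0.2],
    [-2.8,-3.9,0.2]
  ],
  "dr": [
    [0,0,-0.06],
    [0,0,-0.06],
    [0,0,-0.06],
    [0,0,-0.06],
    [0,0,-0.06],
    [0,0,-0.06],
    [0,0,-0.06],
    [0,0,-0.06]
  ]
}}

```text
time_s: 1.0
position: [0.4796, 0.262, 0.1967]
tcp_rot: [-0.055, 0.998, 0.001, 0.0]
contact_force: [1.1, 0.2, -0.8]
gripper_width: 0.0919
```

Run:
```python
from h import *
go(np.array([.645,.033,.13]),np.radians(114.8))
```

```text
n 6 dist [ 16.54 -22.9   -6.67] rv [ 0.002  0.001 -0.323] tool d [-13.93 -24.59   6.63]
 slide [-2.32, -4.1, 1.11] dr [0.0, 0.0, -0.054]
 slide [-2.1, -4.22, 1.11] dr [0.0, 0.0, -0.054]
 slide [-1.87, -4.32, 1.11] dr [0.0, 0.0, -0.054]
 slide [-1.63, -4.42, 1.11] dr [0.0, 0.0, -0.054]
 slide [-1.39, -4.5, 1.11] dr [0.0, 0.0, -0.054]
 slide [-1.15, -4.57, 1.11] dr [0.0, 0.0, -0.054]
```

Request:
{"op": "apply_moves", "data": {
  "gripper": [-1,-1,-1,-1,-1,-1,-1,-1],
  "slide": [
    [-2.3,-4.1,1.1],
    [-2.1,-4.2,1.1],
    [-1.9,-4.3,1.1],
    [-1.6,-4.4,1.1],
    [-1.4,-4.5,1.1],
    [-1.1,-3.6,1.1],
    [0,0,0],
    [0,0,0]
  ],
  "dr": [
    [0,0,-0.055],
    [0,0,-0.055],
    [0,0,-0.055],
    [0,0,-0.055],
    [0,0,-0.055],
    [0,0,-0.05],
    [0,0,0],
    [0,0,0]
  ]
}}

```text
time_s: 1.8
position: [0.6502, 0.0291, 0.1276]
tcp_rot: [-0.22, 0.975, 0.001, 0.001]
contact_force: [-1.0, -0.2, 0.3]
gripper_width: 0.092
```

```bash
cat > wfit.py <<'E'
from fit import *
def wlook(name,kinds,p0,save):
    im,d,P,s=cloud('wrist')
    out=im.copy()
    x,c,m=fit(P,kinds,p0); print('cost %.3f n %d'%(c,m),'tcp',np.round(s['position'],4))
    for a,k in zip(x,kinds):
        print('  wrist fit',np.round(a[:2],1),'yaw %.1f'%np.degrees(a[2]))
        pts=np.c_[tf(a,k)/1000,np.full(len(k),.02)]
        for u,v in proj('wrist',pts,s): cv2.circle(out,(int(u),int(v)),1,(255,0,255),-1)
    b,o=masks(im)
    for n,mk in(('blue',b),('orange',o)):
        k,lab,st,ce=cv2.connectedComponentsWithStats(mk.astype(np.uint8))
        for i in range(1,k):
            if st[i,4]<600: continue
            p=P[lab==i]; p=p[~np.isnan(p[:,0])];zt=np.percentile(p[:,2],70); t=p[abs(p[:,2]-zt)<.004]
            if len(t)<100: continue
            r=cv2.minAreaRect((t[:,:2]*1000).astype(np.float32)); print('  ',n,np.round(ce[i]).tolist(),'zt %.3f'%zt,np.round(r[0],1),np.round(r[1],1),round(r[2],1))
    cv2.imwrite(f'pics/{save}.png',out[:,:,::-1])
    return x
E
python3 - <<'E'
from wfit import *
wlook('wrist',[LINK],[(652,35.5,np.radians(204.8))],'w1')
E
```

```text
cost 0.069 n 5569 tcp [0.6502 0.0291 0.1276]
  wrist fit [649.9  34. ] yaw 205.5
   blue [478.0, 22.0] zt 0.026 [474.3  92.9] [25.9 29.3] 18.7
   blue [179.0, 404.0] zt 0.036 [849.8  18.1] [78.4  3.1] 89.6
   orange [105.0, 132.0] zt 0.026 [ 653.7 -110.5] [48.5 29.8] 18.9
   orange [285.0, 205.0] zt 0.026 [647.5  32.7] [48.5 28.1] 25.0
   orange [443.0, 242.0] zt 0.026 [622.3 158.4] [48.2 29.2] 22.3
```

View pics/w1.png

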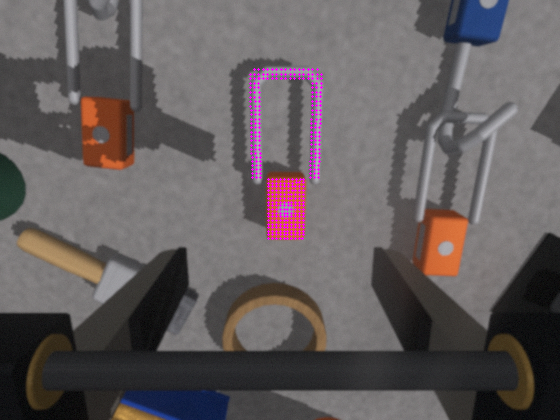

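The wrist view has the single link in the middle (block (285,205)) with the model overlay on it. It is clear of the brush (100,265) and tape roll (275,320). Descending onto it.

Run:
```python
from h import *
go(np.array([.648,.033,.004]),np.radians(115.3),vmax=3)
```

```text
n 5 dist [ -0.21   0.37 -12.37] rv [0.001 0.003 0.003] tool d [ 0.07  0.41 12.37]
 slide [0.01, 0.08, 2.47] dr [0.0, 0.001, 0.001]
 slide [0.01, 0.08, 2.47] dr [0.0, 0.001, 0.001]
 slide [0.01, 0.08, 2.47] dr [0.0, 0.001, 0.001]
 slide [0.01, 0.08, 2.47] dr [0.0, 0.001, 0.001]
 slide [0.01, 0.08, 2.47] dr [0.0, 0.001, 0.001]
```

Request:
{"op": "apply_moves", "data": {
  "gripper": [-1,-1,-1,-1,-1,1,1,1],
  "slide": [
    [0,0.4,3.0],
    [0,0,3.0],
    [0,0,3.0],
    [0,0,2.4],
    [0,0,0.9],
    [0,0,0],
    [0,0,0],
    [0,0,0]
  ],
  "dr": [
    [0,0,0],
    [0,0,0],
    [0,0,0],
    [0,0,0],
    [0,0,0],
    [0,0,0],
    [0,0,0],
    [0,0,0]
  ],
  "squeeze": 35
}}

```text
time_s: 2.65
position: [0.6483, 0.0426, 0.0081]
tcp_rot: [-0.223, 0.975, 0.001, 0.005]
contact_force: [0.8, 0.4, -0.3]
gripper_width: 0.07
```

Run:
```python
from h import *
s=observe();print(s['position'],R.from_quat(s['tcp_rot']).as_matrix().round(3).tolist(),s['gripper_width'],s['time_s'],s['q'].round(3),s['contact_force'])
go(np.array([.648,.033,.004]),np.radians(115.3),vmax=3)
```

```text
[0.64829469 0.04264782 0.00809974] [[-0.9, -0.435, 0.009], [-0.435, 0.9, 0.004], [-0.01, -0.001, -1.0]] 0.07003158075899535 2.65 [ 0.062  0.626  1.717  0.005  0.789 -1.963] [ 0.79266866  0.35688783 -0.31049301]
n 1 dist [-0.03 -0.96 -0.41] rv [-0.001  0.01   0.008] tool d [ 0.45 -0.86  0.41]
 slide [0.45, -0.86, 0.41] dr [-0.001, 0.01, 0.008]
```

Request:
{"op": "apply_moves", "data": {
  "gripper": [-0.5,-0.5,-0.5,1,1,1,1,1],
  "slide": [
    [0.4,-0.9,0.2],
    [0,0,0.1],
    [0,0,0],
    [0,0,0],
    [0,0,0],
    [0,0,0],
    [0,0,0],
    [0,0,0]
  ],
  "dr": [
    [0,0.01,0.008],
    [0,0,0],
    [0,0,0],
    [0,0,0],
    [0,0,0],
    [0,0,0],
    [0,0,0],
    [0,0,0]
  ]
}}

```text
time_s: 3.45
position: [0.6509, 0.0317, 0.0083]
tcp_rot: [-0.218, 0.976, -0.001, 0.002]
contact_force: [-0.0, 1.3, 1.1]
gripper_width: 0.0313
```

Run:
```python
from h import *
z=np.load('top0.npz');P=z['P'];im=z['im']
b,o=masks(im)
for n,m,(u,v) in(('blue',b,(178,240)),('orange',o,(410,240))):
    w=np.zeros_like(m);w[v-50:v+50,u-45:u+45]=1
    p=P[m&w];p=p[~np.isnan(p[:,0])]
    t=p[p[:,2]>.05]; print(n,len(t),'zmax',p[:,2].max(), 'rect',cv2.minAreaRect((t[:,:2]*1000).astype(np.float32)))
    f=p[p[:,2]<.015]; print('   floor rect',cv2.minAreaRect((f[:,:2]*1000).astype(np.float32)),len(f))
```

```text
blue 601 zmax 0.06621518864920195 rect ((404.3428649902344, 327.80999755859375), (180.4498748779297, 217.87640380859375), 88.16517639160156)
   floor rect ((403.9740905761719, 326.4901428222656), (177.7994842529297, 213.59002685546875), 88.36001586914062) 4185
orange 545 zmax 0.06503216666593925 rect ((393.604736328125, -313.17352294921875), (181.56922912597656, 214.783935546875), 89.23701477050781)
   floor rect ((395.1429443359375, -334.64361572265625), (188.78073120117188, 208.573486328125), 89.2684555053711) 2076
```

Request:
{"op": "apply_moves", "data": {
  "gripper": [1,1,1,1,1,1,1,1],
  "slide": [
    [0,0,-2.0],
    [0,0,-4.0],
    [0,0,-4.0],
    [0,0,-2.0],
    [0,0,0],
    [0,0,0],
    [0,0,0],
    [0,0,0]
  ],
  "dr": [
    [0,0,0],
    [0,0,0],
    [0,0,0],
    [0,0,0],
    [0,0,0],
    [0,0,0],
    [0,0,0],
    [0,0,0]
  ]
}}

```text
time_s: 4.25
position: [0.6461, 0.032, 0.1259]
tcp_rot: [-0.219, 0.976, 0.0, -0.003]
contact_force: [0.6, -0.2, -2.3]
gripper_width: 0.0297
```

```bash
cat >> h.py <<'E'
def goj(tp,yaw,**k):
    """choose jaw yaw half-turn by q6 range (jaw = q1 - q6)"""
    q1=np.arctan2(tp[1],tp[0]);c=[]
    s=observe();
    for a in(yaw-2*np.pi,yaw-np.pi,yaw,yaw+np.pi,yaw+2*np.pi):
        q6=q1-a
        if abs(q6)<2.95: c.append((abs(q6-s['q'][5]),a,q6))
    a=min(c)
    y=np.array([np.cos(a[1]),np.sin(a[1]),0]);z=np.array([0,0,-1.]);x=np.cross(y,z);Rt=R.from_matrix(np.c_[x,y,z])
    print('q6 now %.2f target %.2f options'%(s['q'][5],a[2]),[round(t[2],2) for t in c]);go(tp,R_t=Rt,**k)
E
python3 - <<'E'
from h import *
s=observe();Rt=down(0.0) 
go(np.array([.332,-.352,.13]),R_t=Rt)
E
```

```text
n 14 dist [-31.41 -38.4    0.41] rv [-0.004 -0.005  2.012] tool d [ 44.79 -21.33  -0.2 ]
 slide [3.2, -1.52, -0.01] dr [-0.0, -0.0, 0.144]
 slide [2.95, -1.97, -0.02] dr [-0.0, -0.0, 0.144]
 slide [2.64, -2.37, -0.02] dr [-0.0, -0.0, 0.144]
 slide [2.27, -2.72, -0.02] dr [-0.0, -0.0, 0.144]
 slide [1.86, -3.02, -0.02] dr [-0.0, -0.0, 0.144]
 slide [1.41, -3.25, -0.02] dr [-0.0, -0.0, 0.144]
 slide [0.93, -3.42, -0.02] dr [-0.0, -0.0, 0.144]
 slide [0.43, -3.52, -0.03] dr [-0.0, -0.0, 0.144]
 slide [-0.08, -3.54, -0.03] dr [-0.0, -0.0, 0.144]
 slide [-0.59, -3.49, -0.03] dr [-0.0, -0.0, 0.144]
 slide [-1.08, -3.37, -0.03] dr [-0.0, -0.0, 0.144]
 slide [-1.55, -3.18, -0.03] dr [-0.0, -0.0, 0.144]
 slide [-1.99, -2.93, -0.03] dr [-0.0, -0.0, 0.144]
 slide [-2.39, -2.61, -0.03] dr [-0.0, -0.0, 0.144]
```

Request:
{"op": "apply_moves", "data": {
  "gripper": [1,1,1,1,1,1,1,1],
  "slide": [
    [3.2,-1.5,0],
    [2.9,-2.0,0],
    [2.6,-2.4,0],
    [2.3,-2.7,0],
    [1.9,-3.0,0],
    [1.4,-3.2,0],
    [0.9,-3.4,0],
    [0.4,-3.5,0]
  ],
  "dr": [
    [0,0,0.144],
    [0,0,0.144],
    [0,0,0.144],
    [0,0,0.144],
    [0,0,0.144],
    [0,0,0.144],
    [0,0,0.144],
    [0,0,0.144]
  ]
}}

```text
time_s: 5.05
position: [0.4547, -0.1864, 0.1172]
tcp_rot: [0.365, 0.931, -0.002, -0.009]
contact_force: [0.1, -0.1, -1.3]
gripper_width: 0.0295
```

Run:
```python
from h import *
go(np.array([.332,-.352,.11]),R_t=down(0.0))
```

```text
n 6 dist [-12.27 -16.56  -0.72] rv [-0.017 -0.01   0.822] tool d [ -2.29 -20.47   0.91]
 slide [-0.38, -3.41, 0.15] dr [-0.003, -0.002, 0.137]
 slide [-0.84, -3.33, 0.14] dr [-0.003, -0.002, 0.137]
 slide [-1.29, -3.18, 0.14] dr [-0.003, -0.002, 0.137]
 slide [-1.71, -2.98, 0.13] dr [-0.003, -0.002, 0.137]
 slide [-2.1, -2.71, 0.13] dr [-0.003, -0.002, 0.137]
 slide [-2.45, -2.4, 0.12] dr [-0.003, -0.002, 0.137]
```

Request:
{"op": "apply_moves", "data": {
  "gripper": [1,1,1,1,1,1,1,1],
  "slide": [
    [-0.4,-3.4,0.1],
    [-0.8,-3.3,0],
    [-1.3,-3.2,0],
    [-1.7,-3.0,0.2],
    [-2.1,-2.7,0.2],
    [-2.4,-2.4,0.2],
    [0,0,0],
    [0,0,0]
  ],
  "dr": [
    [0,0,0.137],
    [0,0,0.137],
    [0,0,0.137],
    [0,0,0.137],
    [0,0,0.137],
    [0,0,0.137],
    [0,0,0],
    [0,0,0]
  ]
}}

```text
time_s: 5.85
position: [0.3167, -0.3544, 0.1047]
tcp_rot: [0.722, 0.692, -0.007, -0.014]
contact_force: [0.8, 0.5, -1.4]
gripper_width: 0.03
```

Run:
```python
from h import *
go(np.array([.332,-.352,.020]),R_t=down(0.0),vmax=2.5)
im,d=capture('wrist');cv2.imwrite('pics/w2.png',im[:,:,::-1])
```

```text
n 4 dist [ 1.53  0.24 -8.47] rv [-0.03  -0.01  -0.042] tool d [0.23 1.77 8.42]
 slide [0.06, 0.44, 2.1] dr [-0.007, -0.002, -0.011]
 slide [0.06, 0.43, 2.11] dr [-0.007, -0.002, -0.011]
 slide [0.06, 0.41, 2.11] dr [-0.007, -0.002, -0.011]
 slide [0.06, 0.4, 2.11] dr [-0.007, -0.002, -0.011]
```

View pics/w2.png

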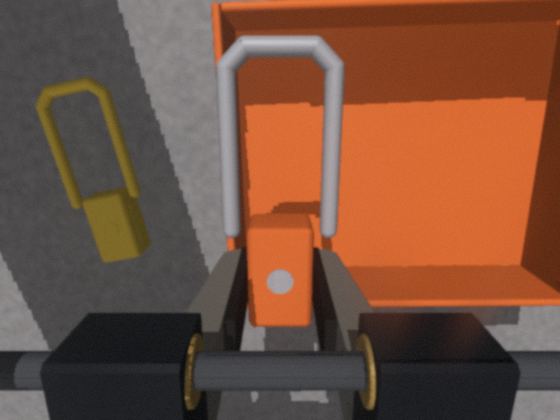

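The wrist view shows the link held, eye upward in the picture. Its left bar is over the bin's left wall (240,150), so I'll shift about 18 mm toward +y of the tool before going down.

Request:
{"op": "apply_moves", "data": {
  "gripper": [1,1,1,1,1,1,1,1],
  "slide": [
    [0.1,1.2,0],
    [0.1,0.9,0],
    [0,0.2,1.5],
    [0,0,2.5],
    [0,0,2.5],
    [0,0,1.2],
    [0,0,0.4],
    [0,0,0]
  ],
  "dr": [
    [-0.015,-0.005,-0.02],
    [-0.015,-0.005,-0.02],
    [0,0,0],
    [0,0,0],
    [0,0,0],
    [0,0,0],
    [0,0,0],
    [0,0,0]
  ]
}}

```text
time_s: 6.7
position: [0.351, -0.3488, 0.0215]
tcp_rot: [0.699, 0.715, 0.002, 0.005]
contact_force: [0.2, 0.1, -1.9]
gripper_width: 0.0295
```

Run:
```python
from h import *
go(np.array([.335,-.352,.020]),R_t=down(0.0),vmax=2.5)
```

```text
n 1 dist [-1.6  -0.32 -0.15] rv [0.01  0.004 0.022] tool d [-0.29 -1.61  0.14]
 slide [-0.29, -1.61, 0.14] dr [0.01, 0.004, 0.022]
```

Request:
{"op": "apply_moves", "data": {
  "gripper": [1,1,1,1,1,1,1,1],
  "slide": [
    [-0.1,-0.6,0],
    [-0.1,-0.4,0],
    [0,-0.2,0],
    [0,-0.1,0],
    [0,0,0],
    [0,0,0],
    [0,0,0],
    [0,0,0]
  ],
  "dr": [
    [0,0,0.01],
    [0,0,0.01],
    [0,0,0],
    [0,0,0],
    [0,0,0],
    [0,0,0],
    [0,0,0],
    [0,0,0]
  ]
}}

```text
time_s: 7.5
position: [0.3385, -0.3529, 0.0248]
tcp_rot: [0.707, 0.707, 0.002, 0.008]
contact_force: [-1.0, 0.1, -2.4]
gripper_width: 0.03
```

Request:
{"op": "apply_moves", "data": {
  "gripper": [1,1,0.0,0.0,0.0,0.0,0.0,0.0],
  "slide": [
    [0,0,0.5],
    [0,0,0.2],
    [0,0,0],
    [0,0,0],
    [0,0,-1.0],
    [0,0,-3.0],
    [0,0,-5.0],
    [0,0,-5.0]
  ],
  "dr": [
    [0,0,0],
    [0,0,0],
    [0,0,0],
    [0,0,0],
    [0,0,0],
    [0,0,0],
    [0,0,0],
    [0,0,0]
  ]
}}

```text
time_s: 8.3
position: [0.3339, -0.3486, 0.1572]
tcp_rot: [0.707, 0.707, 0.002, 0.002]
contact_force: [1.4, -0.7, 0.5]
gripper_width: 0.0459
```

Run:
```python
from h import *
im,d=capture('wrist');cv2.imwrite('pics/w3.png',im[:,:,::-1])
from fit import *
im,d,P,s=cloud('top')
print(fit(P,[HOOK],[(473.2,-76.8,np.radians(85.1))]))
goj(np.array([.47,-.070,.13]),np.radians(175))
```

```text
(array([[473.31173196, -76.71386636,   1.48109227]]), np.float64(0.10611186308445597), 307)
q6 now -0.82 target -0.06 options [np.float64(-0.06)]
n 7 dist [13.28 28.21 -3.22] rv [0.014 0.007 0.088] tool d [28.22 13.27  3.17]
 slide [4.03, 1.9, 0.45] dr [0.002, 0.001, 0.013]
 slide [4.05, 1.85, 0.45] dr [0.002, 0.001, 0.013]
 slide [4.08, 1.79, 0.45] dr [0.002, 0.001, 0.013]
 slide [4.1, 1.74, 0.45] dr [0.002, 0.001, 0.013]
 slide [4.12, 1.69, 0.46] dr [0.002, 0.001, 0.013]
 slide [4.14, 1.64, 0.46] dr [0.002, 0.001, 0.013]
 slide [4.16, 1.59, 0.46] dr [0.002, 0.001, 0.013]
```

View pics/w3.png

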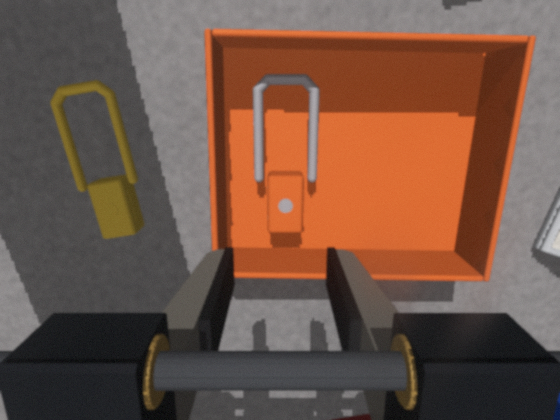

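Link D lies flat in the orange bin (285,205), with the lane beside it free. Next is the single hook C, still where it was.

Request:
{"op": "apply_moves", "data": {
  "gripper": [-1,-1,-1,-1,-1,-1,-1,-1],
  "slide": [
    [4.1,1.9,0],
    [5.0,2.2,0],
    [5.0,2.2,0.5],
    [5.0,2.2,0.5],
    [4.5,2.0,0.5],
    [3.0,1.6,0.5],
    [1.4,0.8,0.5],
    [0.4,0.3,0.3]
  ],
  "dr": [
    [0,0,0.02],
    [0,0,0.02],
    [0,0,0.02],
    [0,0,0.02],
    [0,0,0.01],
    [0,0,0],
    [0,0,0],
    [0,0,0]
  ]
}}

```text
time_s: 9.2
position: [0.4843, -0.0811, 0.1411]
tcp_rot: [0.741, 0.671, 0.004, 0.014]
contact_force: [0.3, -0.1, 0.4]
gripper_width: 0.0923
```

Run:
```python
from wfit import *
wlook('wrist',[HOOK],[(473,-76.7,1.481)],'w4')
go(np.array([.471,-.078,.006]),np.radians(175))
```

```text
cost 0.030 n 4181 tcp [ 0.4843 -0.0811  0.1411]
  wrist fit [471.7 -77.2] yaw 85.3
   blue [259.0, 197.0] zt 0.026 [471.  -77.7] [48.6 27.9] 85.7
   blue [283.0, 284.0] zt 0.026 [ 483.1 -157.2] [47.9 28.8] 12.2
   orange [482.0, 213.0] zt 0.026 [ 653.1 -110.2] [49.1 29.2] 19.0
   orange [265.0, 346.0] zt 0.010 [ 448.9 -227.2] [  2.4 106.6] 89.0
   orange [224.0, 405.0] zt 0.006 [ 405.  -294.1] [ 37.9 188.8] 82.9
n 3 dist [ -1.33   0.34 -13.48] rv [ 0.027  0.013 -0.011] tool d [ 0.38 -1.73 13.43]
 slide [0.13, -0.58, 4.48] dr [0.009, 0.004, -0.004]
 slide [0.11, -0.53, 4.48] dr [0.009, 0.004, -0.004]
 slide [0.09, -0.49, 4.49] dr [0.009, 0.004, -0.004]
```

View pics/w4.png

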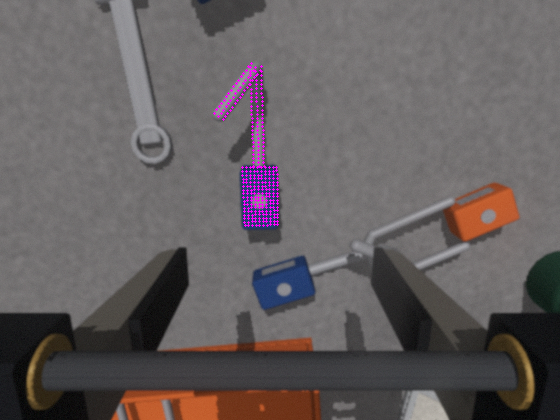

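The overlay sits right on hook C (block (259,197)). The spanner ring at (150,145) is near one finger, so I'll go down with a narrower opening.

Request:
{"op": "apply_moves", "data": {
  "gripper": [-0.3,-0.3,-0.3,-0.3,-0.3,-0.3,-0.3,-0.3],
  "slide": [
    [0.2,-0.8,0],
    [0.1,-0.5,1.0],
    [0,-0.3,3.0],
    [0,-0.1,3.5],
    [0,0,3.0],
    [0,0,1.8],
    [0,0,0.8],
    [0,0,0.3]
  ],
  "dr": [
    [0.01,0.005,0],
    [0.01,0.005,-0.01],
    [0.01,0.005,0],
    [0,0,0],
    [0,0,0],
    [0,0,0],
    [0,0,0],
    [0,0,0]
  ]
}}

```text
time_s: 10.05
position: [0.4611, -0.0828, 0.0021]
tcp_rot: [0.74, 0.673, -0.001, -0.003]
contact_force: [0.4, 0.1, 0.0]
gripper_width: 0.0599
```

Run:
```python
from h import *
go(np.array([.471,-.078,.006]),np.radians(175))
```

```text
n 1 dist [0.99 0.48 0.39] rv [-0.006 -0.003 -0.007] tool d [ 0.58  0.93 -0.4 ]
 slide [0.58, 0.93, -0.4] dr [-0.006, -0.003, -0.007]
```

Request:
{"op": "apply_moves", "data": {
  "gripper": [-0.3,-0.3,-0.3,1,1,1,1,1],
  "slide": [
    [0.3,0.4,-0.2],
    [0.2,0.3,-0.1],
    [0,0.1,0],
    [0,0,0],
    [0,0,0],
    [0,0,0],
    [0,0,0],
    [0,0,0]
  ],
  "dr": [
    [0,0,0],
    [0,0,0],
    [0,0,0],
    [0,0,0],
    [0,0,0],
    [0,0,0],
    [0,0,0],
    [0,0,0]
  ]
}}

```text
time_s: 10.85
position: [0.4723, -0.0792, 0.0086]
tcp_rot: [0.74, 0.673, 0.001, -0.001]
contact_force: [0.6, -0.2, -1.5]
gripper_width: 0.0298
```

Run:
```python
from h import *
s=observe();print(s['position'],s['gripper_width'])
go(np.array([.471,-.078,.006]),np.radians(175))
```

```text
[ 0.47234676 -0.07916177  0.0086166 ] 0.029761427251032382
n 1 dist [-0.13  0.12 -0.26] rv [-0.001 -0.003 -0.007] tool d [ 0.1  -0.14  0.26]
 slide [0.1, -0.14, 0.26] dr [-0.001, -0.003, -0.007]
```

Request:
{"op": "apply_moves", "data": {
  "gripper": [1,1,1,1,1,1,1,1],
  "slide": [
    [0,0,-2.0],
    [0,0,-4.0],
    [0,0,-4.0],
    [3.0,-1.0,-2.0],
    [4.5,-1.5,0],
    [4.5,-1.5,0],
    [4.5,-1.5,0],
    [4.5,-1.5,0]
  ],
  "dr": [
    [0,0,0],
    [0,0,0],
    [0,0,0],
    [0,0,-0.02],
    [0,0,-0.02],
    [0,0,-0.01],
    [0,0,0],
    [0,0,0]
  ]
}}

```text
time_s: 11.65
position: [0.4142, 0.1369, 0.1337]
tcp_rot: [0.725, 0.689, 0.001, -0.002]
contact_force: [1.1, -0.1, -2.7]
gripper_width: 0.0297
```

Run:
```python
from h import *
s=observe();print(s['q'].round(2))
go(np.array([.350,.288,.11]),np.radians(178.2))
```

```text
[0.31 0.17 2.1  0.01 0.88 0.36]
n 4 dist [-6.42 15.11 -2.37] rv [-0.001 -0.004 -0.02 ] tool d [14.75 -7.2   2.44]
 slide [3.69, -1.8, 0.61] dr [-0.0, -0.001, -0.005]
 slide [3.7, -1.78, 0.61] dr [-0.0, -0.001, -0.005]
 slide [3.71, -1.76, 0.6] dr [-0.0, -0.001, -0.005]
 slide [3.72, -1.74, 0.6] dr [-0.0, -0.001, -0.005]
```

Request:
{"op": "apply_moves", "data": {
  "gripper": [1,1,1,1,1,1,1,1],
  "slide": [
    [4.0,-1.9,0],
    [4.0,-1.9,0],
    [3.0,-1.5,0],
    [2.0,-1.0,0],
    [1.0,-0.5,0],
    [0.4,-0.2,0],
    [0,0,0],
    [0,0,0]
  ],
  "dr": [
    [0,0,0],
    [0,0,-0.01],
    [0,0,-0.01],
    [0,0,0],
    [0,0,0],
    [0,0,0],
    [0,0,0],
    [0,0,0]
  ]
}}

```text
time_s: 12.45
position: [0.3444, 0.2918, 0.1334]
tcp_rot: [0.716, 0.698, 0.0, -0.002]
contact_force: [0.0, 0.3, -2.4]
gripper_width: 0.03
```

Run:
```python
from h import *
go(np.array([.350,.288,.018]),np.radians(178.2))
```

```text
n 3 dist [  0.56  -0.38 -11.54] rv [-0.002 -0.003  0.006] tool d [-0.4   0.59 11.54]
 slide [-0.13, 0.2, 3.85] dr [-0.001, -0.001, 0.002]
 slide [-0.13, 0.2, 3.85] dr [-0.001, -0.001, 0.002]
 slide [-0.13, 0.19, 3.85] dr [-0.001, -0.001, 0.002]
```

Request:
{"op": "apply_moves", "data": {
  "gripper": [1,1,1,1,1,1,1,0.1],
  "slide": [
    [-0.2,0.3,1.0],
    [-0.1,0.2,3.0],
    [0,0,3.5],
    [0,0,2.3],
    [0,0,1.2],
    [0,0,0.4],
    [0,0,0],
    [0,0,0]
  ],
  "dr": [
    [0,0,0],
    [0,0,0],
    [0,0,0],
    [0,0,0],
    [0,0,0],
    [0,0,0],
    [0,0,0],
    [0,0,0]
  ]
}}

```text
time_s: 13.25
position: [0.3546, 0.2836, 0.0139]
tcp_rot: [0.719, 0.695, 0.002, -0.001]
contact_force: [-1.3, -0.1, 0.5]
gripper_width: 0.0358
```

Request:
{"op": "apply_moves", "data": {
  "gripper": [0.1,0.1,0.1,0.1,0.1,0.1,-0.5,-1],
  "slide": [
    [0,0,0],
    [0,0,-2.0],
    [0,0,-4.0],
    [0,0,-4.0],
    [0,0,-3.0],
    [0,0,-1.5],
    [0,0,-0.3],
    [0,0,0]
  ],
  "dr": [
    [0,0,0],
    [0,0,0],
    [0,0,0],
    [0,0,0],
    [0,0,0],
    [0,0,0],
    [0,0,0],
    [0,0,0]
  ]
}}

```text
time_s: 14.05
position: [0.3565, 0.2833, 0.173]
tcp_rot: [0.719, 0.695, 0.007, -0.0]
contact_force: [-0.5, 0.1, -0.6]
gripper_width: 0.0551
```

Run:
```python
from h import *
im,d=capture('wrist');cv2.imwrite('pics/w5.png',im[:,:,::-1])
s=observe();print(s['position'],s['q'].round(2))
go(np.array([.62,.158,.14]),R_t=down(np.radians(113)))
```

```text
[0.35633854 0.28317371 0.17253895] [0.67 0.13 2.03 0.   0.96 0.7 ]
n 14 dist [ 26.37 -12.52  -3.25] rv [ 0.015  0.003 -2.006] tool d [-11.66  26.74   3.38]
 slide [-0.83, 1.91, 0.24] dr [0.001, 0.0, -0.143]
 slide [-1.1, 1.77, 0.24] dr [0.001, 0.0, -0.143]
 slide [-1.34, 1.6, 0.24] dr [0.001, 0.0, -0.143]
 slide [-1.55, 1.39, 0.24] dr [0.001, 0.0, -0.143]
 slide [-1.74, 1.15, 0.23] dr [0.001, 0.0, -0.143]
 slide [-1.88, 0.9, 0.23] dr [0.001, 0.0, -0.143]
 slide [-1.99, 0.62, 0.23] dr [0.001, 0.0, -0.143]
 slide [-2.06, 0.33, 0.23] dr [0.001, 0.0, -0.143]
 slide [-2.08, 0.03, 0.23] dr [0.001, 0.0, -0.143]
 slide [-2.07, -0.27, 0.23] dr [0.001, 0.0, -0.143]
 slide [-2.01, -0.56, 0.23] dr [0.001, 0.0, -0.143]
 slide [-1.91, -0.84, 0.23] dr [0.001, 0.0, -0.143]
 slide [-1.77, -1.1, 0.23] dr [0.001, 0.0, -0.143]
 slide [-1.59, -1.35, 0.23] dr [0.001, 0.0, -0.143]
```

View pics/w5.png

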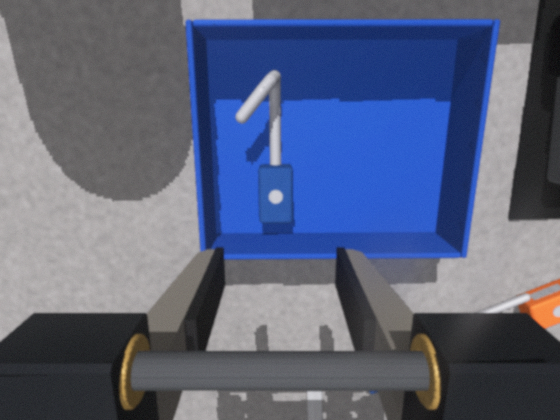

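Hook C lies in the blue bin (275,195), upright, with free lanes beside it. Now over to link A.

Request:
{"op": "apply_moves", "data": {
  "gripper": [-1,-1,-1,-1,-1,-1,-1,-1],
  "slide": [
    [-0.8,1.9,0.2],
    [-1.1,1.8,0.2],
    [-1.3,1.6,0.2],
    [-1.6,1.4,0.2],
    [-1.7,1.2,0.2],
    [-1.9,0.9,0.2],
    [-2.0,0.6,0.2],
    [-2.1,0.3,0.2]
  ],
  "dr": [
    [0,0,-0.143],
    [0,0,-0.143],
    [0,0,-0.143],
    [0,0,-0.143],
    [0,0,-0.143],
    [0,0,-0.143],
    [0,0,-0.143],
    [0,0,-0.143]
  ]
}}

```text
time_s: 14.9
position: [0.5071, 0.2092, 0.145]
tcp_rot: [0.206, 0.979, 0.0, -0.003]
contact_force: [-0.2, -0.2, 0.4]
gripper_width: 0.0919
```

Run:
```python
from h import *
go(np.array([.617,.158,.14]),R_t=down(np.radians(113)))
```

```text
n 6 dist [10.99 -5.12 -0.5 ] rv [ 0.002 -0.006 -0.816] tool d [-12.13  -0.26   0.42]
 slide [-2.02, -0.04, 0.07] dr [0.0, -0.001, -0.136]
 slide [-2.0, -0.32, 0.07] dr [0.0, -0.001, -0.136]
 slide [-1.94, -0.58, 0.08] dr [0.0, -0.001, -0.136]
 slide [-1.84, -0.84, 0.08] dr [0.0, -0.001, -0.136]
 slide [-1.71, -1.08, 0.08] dr [0.0, -0.001, -0.136]
 slide [-1.54, -1.3, 0.08] dr [0.0, -0.001, -0.136]
```

Request:
{"op": "apply_moves", "data": {
  "gripper": [-1,-1,-1,-1,-1,-1,-1,-1],
  "slide": [
    [-2.0,0,0],
    [-2.0,-0.3,0],
    [-2.0,-0.6,0.1],
    [-1.8,-0.8,0.1],
    [-1.5,-0.9,0.1],
    [-1.0,-0.9,0.1],
    [-0.4,-0.5,0],
    [0,0,0]
  ],
  "dr": [
    [0,0,-0.136],
    [0,0,-0.136],
    [0,0,-0.136],
    [0,0,-0.136],
    [0,0,-0.13],
    [0,0,-0.08],
    [0,0,-0.04],
    [0,0,0]
  ]
}}

```text
time_s: 15.7
position: [0.6143, 0.1547, 0.1234]
tcp_rot: [-0.207, 0.978, 0.0, -0.013]
contact_force: [-0.3, -0.5, 1.0]
gripper_width: 0.0918
```

Run:
```python
from wfit import *
r=np.radians
wlook('wrist',[HOOK,LINK],[(464.6,92,r(18.3)),(624,160,r(203))],'w6')
go(np.array([.6225,.158,.004]),R_t=down(np.radians(113)))
```

```text
cost 5.124 n 7879 tcp [0.6143 0.1547 0.1234]
  wrist fit [493.1 102.6] yaw 7.0
  wrist fit [624.7 161.1] yaw 204.5
   blue [511.0, 91.0] zt 0.036 [490.6 260.4] [132.  66.] 45.7
   orange [280.0, 222.0] zt 0.026 [622.  159.3] [48.1 28.1] 23.2
n 3 dist [  0.88   0.32 -11.92] rv [ 0.006 -0.027  0.014] tool d [-1.25 -0.14 11.89]
 slide [-0.42, -0.05, 3.96] dr [0.002, -0.009, 0.005]
 slide [-0.38, -0.04, 3.97] dr [0.002, -0.009, 0.005]
 slide [-0.35, -0.03, 3.97] dr [0.002, -0.009, 0.005]
```

View pics/w6.png

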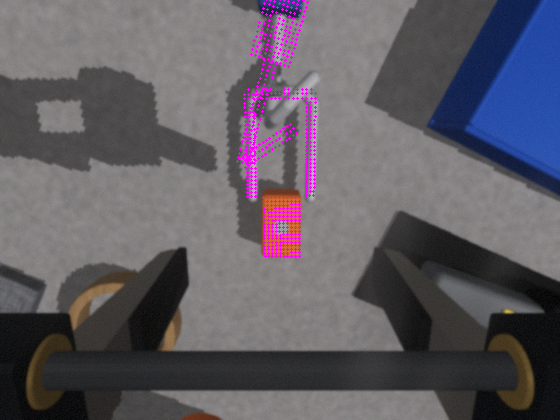

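Run:
```python
from h import *
im,d,P,s=cloud('wrist')
cv2.imwrite('pics/w6c.png',cv2.resize(im[50:200,200:370],None,fx=4,fy=4,interpolation=cv2.INTER_CUBIC)[:,:,::-1])
m=(P[...,2]>.038)&(P[...,2]<.055); m[:, :200]=0;m[:,370:]=0;m[200:]=0;m[:50]=0
p=P[m][:,:2]*1000; print(len(p)); r=cv2.minAreaRect(p.astype(np.float32));print(r)
c=p.mean(0);u,S,V=np.linalg.svd(p-c);t=(p-c)@V[0];print(c,V[0],np.degrees(np.arctan2(V[0][1],V[0][0])),c+V[0]*t.min(),c+V[0]*t.max())
# blue hook block
im,d,P,s=cloud('top');b,o=masks(im)
```

```text
939
((533.2877807617188, 129.90855407714844), (9.692285537719727, 42.294151306152344), 68.07884979248047)
[532.50743853 130.29686013] [ 0.93101685 -0.3649762 ] -21.406118065100276 [513.62329753 137.6998003 ] [552.9967073  122.26467953]
```

View pics/w6c.png

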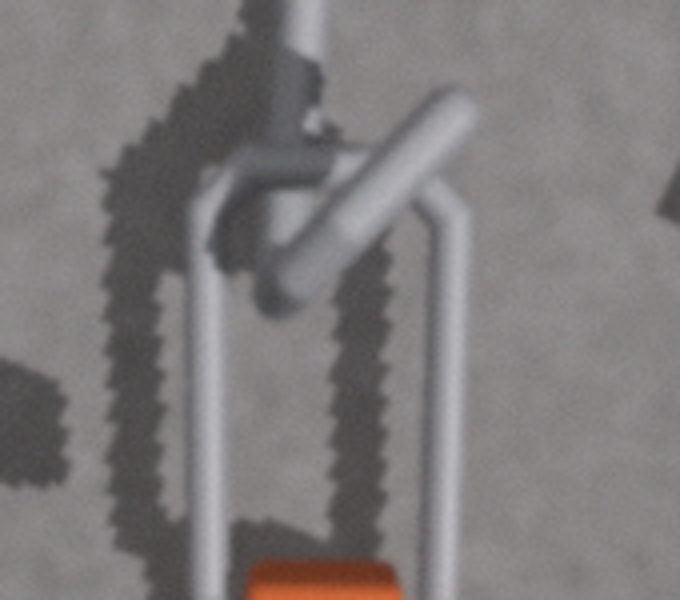

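The crop shows the bend standing at (275,290 of crop), 22 mm behind the end bar, with the return bar pointing up-right at world yaw 158.6°, which agrees with the hook fit. I'll go down on link A's block with a narrower opening.

Request:
{"op": "apply_moves", "data": {
  "gripper": [-0.3,-0.3,-0.3,-0.3,-0.3,-0.3,-0.3,-0.3],
  "slide": [
    [-0.4,0,0.5],
    [-0.4,0,2.0],
    [-0.2,0,3.0],
    [-0.1,0,3.0],
    [0,0,2.0],
    [0,0,1.0],
    [0,0,0.3],
    [0,0,0]
  ],
  "dr": [
    [0,-0.014,0.01],
    [0,-0.013,0.005],
    [0,0,0],
    [0,0,0],
    [0,0,0],
    [0,0,0],
    [0,0,0],
    [0,0,0]
  ]
}}

```text
time_s: 16.65
position: [0.6234, 0.1636, 0.0025]
tcp_rot: [-0.196, 0.981, 0.004, 0.004]
contact_force: [-0.4, -1.1, -0.2]
gripper_width: 0.0595
```

Run:
```python
from h import *
go(np.array([.622,.159,.005]),R_t=down(np.radians(113.4)))
```

```text
n 1 dist [-0.14 -0.46  0.25] rv [ 0.006  0.01  -0.015] tool d [ 0.3  -0.37 -0.26]
 slide [0.3, -0.37, -0.26] dr [0.006, 0.01, -0.015]
```

Request:
{"op": "apply_moves", "data": {
  "gripper": [-0.3,-0.3,1,1,1,1,1,1],
  "slide": [
    [0.2,-0.2,-0.2],
    [0.1,-0.1,0],
    [0,0,0],
    [0,0,0],
    [0,0,0],
    [0,0,0],
    [0,0,0],
    [0,0,0]
  ],
  "dr": [
    [0.006,0.01,-0.01],
    [0,0,0],
    [0,0,0],
    [0,0,0],
    [0,0,0],
    [0,0,0],
    [0,0,0],
    [0,0,0]
  ]
}}

```text
time_s: 17.45
position: [0.6243, 0.16, 0.0089]
tcp_rot: [-0.201, 0.98, -0.0, 0.003]
contact_force: [0.6, 0.5, -0.5]
gripper_width: 0.0298
```

```bash
cat > unh.py <<'E'
from fit import *
def blockpose(kind='o',near=None):
    im,d,P,s=cloud('wrist');b,o=masks(im);m=o if kind=='o' else b
    k,lab,st,ce=cv2.connectedComponentsWithStats(m.astype(np.uint8));res=[]
    for i in range(1,k):
        if st[i,4]<400: continue
        p=P[lab==i];p=p[~np.isnan(p[:,0])];zt=np.percentile(p[:,2],70);t=p[abs(p[:,2]-zt)<.004]
        if len(t)<80: continue
        r=cv2.minAreaRect((t[:,:2]*1000).astype(np.float32));res.append((np.round(r[0],1),np.round(r[1],1),round(r[2],1),round(zt,4)))
    return im,P,s,res
def retbar(P,win,z0=.038,z1=.06):
    m=(P[...,2]>z0)&(P[...,2]<z1);w=np.zeros_like(m);w[win[1]:win[3],win[0]:win[2]]=1
    p=P[m&w][:,:2]*1000
    if len(p)<30: return None
    c=p.mean(0);u,S,V=np.linalg.svd(p-c);t=(p-c)@V[0];a,b=c+V[0]*t.min(),c+V[0]*t.max();return a,b,np.degrees(np.arctan2(V[0][1],V[0][0])),len(p)
E
python3 - <<'E'
from unh import *
im,P,s,res=blockpose();print(s['position'],s['gripper_width'],res)
cv2.imwrite('pics/w7.png',im[:,:,::-1])
R0=R.from_quat(s['tcp_rot']);y=R0.as_matrix()[:,1];print('jaw yaw',np.degrees(np.arctan2(y[1],y[0])))
E
```

```text
[0.62429827 0.15997984 0.00887608] 0.029848393674755842 [(array([622.4, 159. ]), array([49.1, 29.8]), 23.0, np.float64(0.0259))]
jaw yaw 113.15736541450296
```

View pics/w7.png

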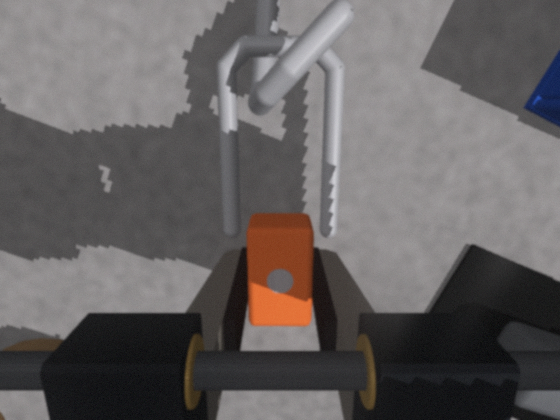

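Gripped; the block lies 2 mm forward of the TCP line. First a 5 mm raise, then the first half of the twist about the bend (79 mm radius).

Request:
{"op": "apply_moves", "data": {
  "gripper": [1,1,1,1,1,1,1,1],
  "slide": [
    [0,0,-0.3],
    [0,0,-0.2],
    [0,-0.4,0],
    [0,-0.7,0],
    [0,-0.7,0],
    [0,-0.6,0],
    [0,-0.4,0],
    [0,-0.1,0]
  ],
  "dr": [
    [0,0,0],
    [0,0,0],
    [0,0,0.04],
    [0,0,0.08],
    [0,0,0.08],
    [0,0,0.07],
    [0,0,0.04],
    [0,0,0.01]
  ]
}}

```text
time_s: 18.3
position: [0.6311, 0.1313, 0.014]
tcp_rot: [-0.036, 0.999, -0.0, 0.002]
contact_force: [0.4, 0.1, -1.5]
gripper_width: 0.0295
```

```bash
cat >> unh.py <<'E'
def rep(bend,psi,dist,fwd=2.1,zt=.014):
    s=observe();R0=R.from_quat(s['tcp_rot']).as_matrix();x=R0[:,0];p=s['position']*1000
    e=p+x*(99+fwd);print('tcp',p.round(1),'link yaw %.1f'%np.degrees(np.arctan2(x[1],x[0])),'end',e[:2].round(1),'w %.4f'%s['gripper_width'],'F',s['contact_force'].round(1))
    v=np.array([*bend,0])-p;print('bend in tool',(R0.T@v).round(1)[:2])
    a=np.radians(psi);u=np.array([np.cos(a),np.sin(a)]);tp=np.array(bend)+u*(dist-99-fwd)
    go(np.r_[tp/1000,zt],R_t=down(a-np.pi/2),vmax=.8)
E
python3 - <<'E'
from unh import *
rep((554.5,121.5),158.5,22)
im,P,s,res=blockpose();print(res,retbar(P,(200,0,450,200)))
cv2.imwrite('pics/w8.png',im[:,:,::-1])
E
```

```text
tcp [631.1 131.3  14. ] link yaw -175.9 end [530.3 124. ] w 0.0295 F [ 0.4  0.1 -1.5]
bend in tool [77.2 -4.2]
n 5 dist [-0.3  -3.88  0.  ] rv [0.    0.003 0.448] tool d [ 0.58 -3.85 -0.  ]
 slide [0.12, -0.77, -0.0] dr [0.0, 0.001, 0.09]
 slide [0.05, -0.78, -0.0] dr [0.0, 0.001, 0.09]
 slide [-0.02, -0.78, 0.0] dr [0.0, 0.001, 0.09]
 slide [-0.09, -0.77, 0.0] dr [0.0, 0.001, 0.09]
 slide [-0.16, -0.76, 0.0] dr [0.0, 0.001, 0.09]
[(array([629.1, 130.8]), array([49.5, 29.7]), 4.3, np.float64(0.0311))] (array([516.37604046, 137.14103688]), array([554.00893553, 121.64001128]), np.float64(-22.386809759180036), 2991)
```

View pics/w8.png

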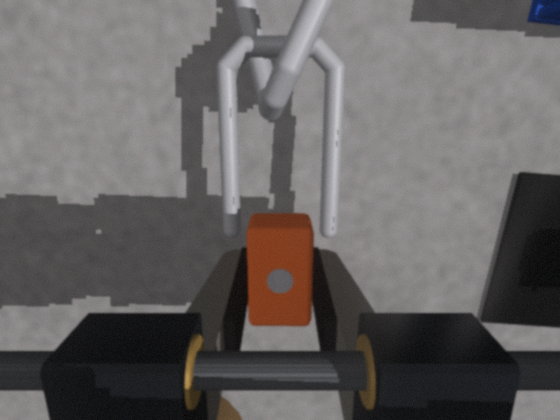

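The hook hasn't moved (bend at (272,105) in view, bar end unchanged to 1 mm). Second half of the twist now.

Request:
{"op": "apply_moves", "data": {
  "gripper": [1,1,1,1,1,1,1,1],
  "slide": [
    [0.1,-0.4,0],
    [0.1,-0.7,0],
    [0,-0.8,0],
    [0,-0.7,0],
    [-0.1,-0.6,0],
    [-0.1,-0.4,0],
    [0,-0.2,0],
    [0,0,0]
  ],
  "dr": [
    [0,0,0.05],
    [0,0,0.08],
    [0,0,0.09],
    [0,0,0.08],
    [0,0,0.07],
    [0,0,0.05],
    [0,0,0.02],
    [0,0,0]
  ]
}}

```text
time_s: 19.15
position: [0.6259, 0.0938, 0.0141]
tcp_rot: [0.186, 0.983, 0.0, 0.001]
contact_force: [0.1, 0.7, -1.6]
gripper_width: 0.0293
```

Run:
```python
from unh import *
im,P,s,res=blockpose();print(res,retbar(P,(200,0,450,200)))
cv2.imwrite('pics/w9.png',im[:,:,::-1])
rep((554.5,121.5),158.3,61)
```

```text
[(array([623.9,  94.1]), array([30., 49.]), 67.6, np.float64(0.0312))] (array([521.06030074, 134.71783296]), array([553.87692093, 121.95263058]), np.float64(-21.25533324394019), 2710)
tcp [626.   93.9  14.1] link yaw 158.6 end [531.8 130.8] w 0.0293 F [ 1.1  0.2 -1.6]
bend in tool [76.6 -0.4]
n 5 dist [-3.42  1.28 -0.01] rv [0.001 0.002 0.005] tool d [ 3.65 -0.06  0.  ]
 slide [0.73, -0.01, 0.0] dr [0.0, 0.0, 0.001]
 slide [0.73, -0.01, 0.0] dr [0.0, 0.0, 0.001]
 slide [0.73, -0.01, 0.0] dr [0.0, 0.0, 0.001]
 slide [0.73, -0.01, 0.0] dr [0.0, 0.0, 0.001]
 slide [0.73, -0.02, 0.0] dr [0.0, 0.0, 0.001]
```

View pics/w9.png

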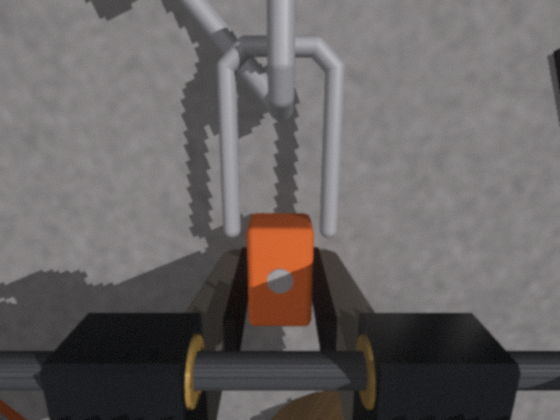

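Yaw is 158.6° and the return bar runs straight up the middle of the eye at (282,60). Sliding 36 mm along it.

Request:
{"op": "apply_moves", "data": {
  "gripper": [1,1,1,1,1,1,1,1],
  "slide": [
    [0.5,0,0],
    [0.8,0,0],
    [0.8,0,0],
    [0.7,0,0],
    [0.4,0,0],
    [0.2,0,0],
    [0.1,0,0],
    [0,0,0]
  ],
  "dr": [
    [0,0,0],
    [0,0,0],
    [0,0,0],
    [0,0,0],
    [0,0,0],
    [0,0,0],
    [0,0,0],
    [0,0,0]
  ]
}}

```text
time_s: 20.0
position: [0.5896, 0.109, 0.0141]
tcp_rot: [0.183, 0.983, 0.0, 0.001]
contact_force: [-0.4, 0.4, -1.4]
gripper_width: 0.0299
```

Run:
```python
from unh import *
im,P,s,res=blockpose();print(res)
cv2.imwrite('pics/w10.png',im[:,:,::-1])
rep((554.5,121.5),158.3,61)
```

```text
[(array([587.5, 109.4]), array([30. , 49.1]), 67.5, np.float64(0.0312))]
tcp [589.7 109.   14.1] link yaw 158.9 end [495.4 145.4] w 0.0296 F [ 0.   1.1 -2.5]
bend in tool [37.4 -1. ]
n 1 dist [ 0.2  -0.23 -0.01] rv [0.001 0.002 0.01 ] tool d [-0.27 -0.14  0.01]
 slide [-0.27, -0.14, 0.01] dr [0.001, 0.002, 0.01]
```

View pics/w10.png

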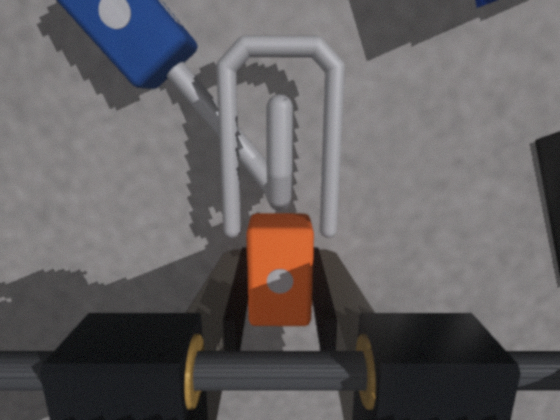

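The return bar lies wholly inside the eye (280,95–205). I'll back off 2–3 mm from the block, then lift straight up.

Request:
{"op": "apply_moves", "data": {
  "gripper": [1,1,1,1,1,1,1,1],
  "slide": [
    [-0.2,-0.1,0],
    [0,0,-0.5],
    [0,0,-1.2],
    [0,0,-2.0],
    [0,0,-3.0],
    [0,0,-3.0],
    [0,0,-1.5],
    [0,0,-0.5]
  ],
  "dr": [
    [0,0,0],
    [0,0,0],
    [0,0,0],
    [0,0,0],
    [0,0,0],
    [0,0,0],
    [0,0,0],
    [0,0,0]
  ]
}}

```text
time_s: 20.85
position: [0.5918, 0.1063, 0.1392]
tcp_rot: [0.184, 0.983, 0.0, 0.001]
contact_force: [0.5, -0.3, -1.7]
gripper_width: 0.0298
```

Run:
```python
from h import *
im,d=capture('wrist')
cv2.imwrite('pics/w11.png',im[:,:,::-1])
go(np.array([.394,-.352,.125]),R_t=down(0.0))
```

```text
n 10 dist [-19.82 -45.84  -1.44] rv [0.003 0.002 1.201] tool d [  1.92 -49.9    1.36]
 slide [0.19, -4.99, 0.14] dr [0.0, 0.0, 0.12]
 slide [-0.41, -4.98, 0.14] dr [0.0, 0.0, 0.12]
 slide [-1.0, -4.89, 0.14] dr [0.0, 0.0, 0.12]
 slide [-1.58, -4.74, 0.14] dr [0.0, 0.0, 0.12]
 slide [-2.14, -4.51, 0.14] dr [0.0, 0.0, 0.12]
 slide [-2.66, -4.23, 0.14] dr [0.0, 0.0, 0.12]
 slide [-3.15, -3.88, 0.14] dr [0.0, 0.0, 0.12]
 slide [-3.59, -3.47, 0.14] dr [0.0, 0.0, 0.12]
 slide [-3.98, -3.02, 0.14] dr [0.0, 0.0, 0.12]
 slide [-4.31, -2.52, 0.14] dr [0.0, 0.0, 0.12]
```

View pics/w11.png

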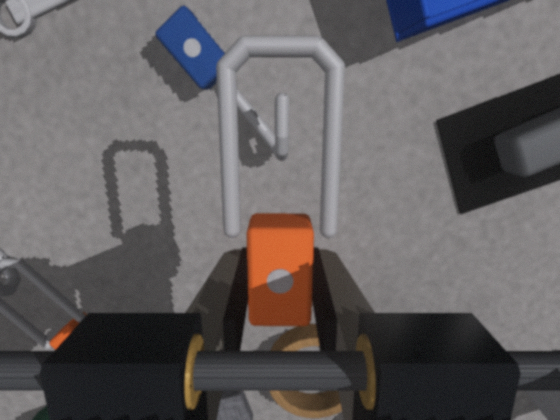

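Link A is free and the hook stays on the table (190,50). Carrying the link to the middle lane of the orange bin.

Request:
{"op": "apply_moves", "data": {
  "gripper": [1,1,1,1,1,1,1,1],
  "slide": [
    [0.1,-3.5,0],
    [-0.3,-4.9,0],
    [-0.9,-4.9,0],
    [-1.5,-4.7,0.1],
    [-2.1,-4.5,0.1],
    [-2.6,-4.2,0.1],
    [-3.1,-3.9,0.1],
    [-3.5,-3.5,0.1]
  ],
  "dr": [
    [0,0,0.1],
    [0,0,0.12],
    [0,0,0.12],
    [0,0,0.12],
    [0,0,0.12],
    [0,0,0.12],
    [0,0,0.12],
    [0,0,0.12]
  ]
}}

```text
time_s: 21.7
position: [0.4371, -0.2435, 0.1304]
tcp_rot: [0.619, 0.785, 0.002, 0.001]
contact_force: [0.8, 0.1, -1.7]
gripper_width: 0.0295
```

Run:
```python
from h import *
go(np.array([.394,-.352,.12]),R_t=down(0.0))
```

```text
n 3 dist [ -4.31 -10.85  -1.04] rv [ 0.004 -0.002  0.235] tool d [-9.55 -6.72  1.  ]
 slide [-3.18, -2.24, 0.33] dr [0.001, -0.001, 0.078]
 slide [-3.35, -1.98, 0.34] dr [0.001, -0.001, 0.078]
 slide [-3.49, -1.72, 0.34] dr [0.001, -0.001, 0.078]
```

Request:
{"op": "apply_moves", "data": {
  "gripper": [1,1,1,1,1,1,1,1],
  "slide": [
    [-3.0,-2.2,0.3],
    [-2.5,-1.6,0.3],
    [-2.0,-1.1,0.2],
    [-1.0,-0.5,0],
    [-0.5,-0.2,0],
    [-0.2,-0.1,0],
    [0,0,0],
    [0,0,0]
  ],
  "dr": [
    [0,0,0.08],
    [0,0,0.08],
    [0,0,0.05],
    [0,0,0.02],
    [0,0,0],
    [0,0,0],
    [0,0,0],
    [0,0,0]
  ]
}}

```text
time_s: 22.5
position: [0.3865, -0.3482, 0.1186]
tcp_rot: [0.711, 0.703, 0.002, -0.002]
contact_force: [0.2, 0.1, -2.2]
gripper_width: 0.0297
```

Run:
```python
from h import *
im,d=capture('wrist')
cv2.imwrite('pics/w12.png',im[:,:,::-1])
go(np.array([.399,-.352,.02]),R_t=down(0.0))
```

```text
n 2 dist [ 1.25 -0.39 -9.87] rv [-0.    -0.006 -0.012] tool d [-0.43  1.25  9.86]
 slide [-0.22, 0.63, 4.93] dr [-0.0, -0.003, -0.006]
 slide [-0.2, 0.62, 4.93] dr [-0.0, -0.003, -0.006]
```

View pics/w12.png

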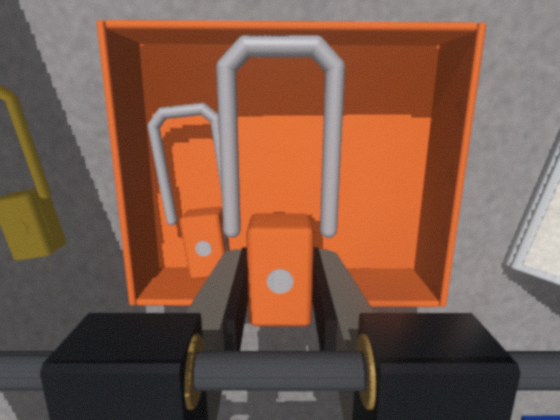

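Request:
{"op": "apply_moves", "data": {
  "gripper": [1,1,1,1,1,1,1,1],
  "slide": [
    [-0.1,0.4,0],
    [-0.1,0.4,0],
    [0,0.2,1.0],
    [0,0.1,2.5],
    [0,0,3.0],
    [0,0,2.0],
    [0,0,1.0],
    [0,0,0.3]
  ],
  "dr": [
    [0,0,0],
    [0,0,0],
    [0,0,0],
    [0,0,0],
    [0,0,0],
    [0,0,0],
    [0,0,0],
    [0,0,0]
  ]
}}

```text
time_s: 23.35
position: [0.402, -0.349, 0.0163]
tcp_rot: [0.71, 0.705, 0.002, -0.0]
contact_force: [-0.5, -0.8, -1.9]
gripper_width: 0.0297
```

Request:
{"op": "apply_moves", "data": {
  "gripper": [0.05,0.05,0.05,0.05,0.05,0.05,-0.5,-1],
  "slide": [
    [0,0,0],
    [0,0,0],
    [0,0,-1.0],
    [0,0,-3.0],
    [0,0,-4.5],
    [0,0,-4.5],
    [0,0,-2.0],
    [0,0,-0.5]
  ],
  "dr": [
    [0,0,0],
    [0,0,0],
    [0,0,0],
    [0,0,0],
    [0,0,0],
    [0,0,0],
    [0,0,0],
    [0,0,0]
  ]
}}

```text
time_s: 24.15
position: [0.403, -0.3509, 0.1852]
tcp_rot: [0.71, 0.704, 0.003, 0.004]
contact_force: [1.1, -0.1, 0.4]
gripper_width: 0.0572
```

Run:
```python
from h import *
im,d=capture('wrist')
cv2.imwrite('pics/w13.png',im[:,:,::-1])
go(np.array([.648,-.112,.13]),R_t=down(np.radians(109)))
```

```text
n 14 dist [24.47 23.91 -5.52] rv [ 0.005  0.011 -1.91 ] tool d [24.11 24.23  5.71]
 slide [1.72, 1.73, 0.41] dr [0.0, 0.001, -0.136]
 slide [1.47, 1.95, 0.41] dr [0.0, 0.001, -0.136]
 slide [1.19, 2.13, 0.41] dr [0.0, 0.001, -0.136]
 slide [0.89, 2.27, 0.41] dr [0.0, 0.001, -0.136]
 slide [0.57, 2.37, 0.41] dr [0.0, 0.001, -0.136]
 slide [0.24, 2.43, 0.41] dr [0.0, 0.001, -0.136]
 slide [-0.09, 2.44, 0.41] dr [0.0, 0.001, -0.136]
 slide [-0.42, 2.41, 0.41] dr [0.0, 0.001, -0.136]
 slide [-0.74, 2.33, 0.41] dr [0.0, 0.001, -0.136]
 slide [-1.05, 2.2, 0.4] dr [0.0, 0.001, -0.136]
 slide [-1.34, 2.04, 0.4] dr [0.0, 0.001, -0.136]
 slide [-1.61, 1.84, 0.4] dr [0.0, 0.001, -0.136]
 slide [-1.84, 1.6, 0.4] dr [0.0, 0.001, -0.136]
 slide [-2.05, 1.34, 0.4] dr [0.0, 0.001, -0.136]
```

View pics/w13.png

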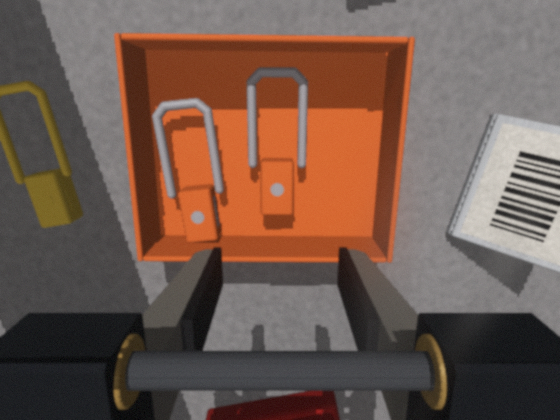

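Two links now lie in the orange bin, at (198,215) and (277,190). Next is link B.

Request:
{"op": "apply_moves", "data": {
  "gripper": [-1,-1,-1,-1,-1,-1,-1,-1],
  "slide": [
    [1.7,1.7,0],
    [1.5,2.0,0.2],
    [1.2,2.1,0.4],
    [0.9,2.3,0.4],
    [0.6,2.4,0.4],
    [0.2,2.4,0.4],
    [-0.1,2.4,0.4],
    [-0.4,2.4,0.4]
  ],
  "dr": [
    [0,0,-0.136],
    [0,0,-0.136],
    [0,0,-0.136],
    [0,0,-0.136],
    [0,0,-0.136],
    [0,0,-0.136],
    [0,0,-0.136],
    [0,0,-0.136]
  ]
}}

```text
time_s: 25.0
position: [0.5406, -0.2082, 0.1539]
tcp_rot: [0.225, 0.974, 0.0, 0.002]
contact_force: [-0.2, -0.8, 0.2]
gripper_width: 0.0918
```

Run:
```python
from h import *
go(np.array([.648,-.112,.13]),R_t=down(np.radians(109)))
```

```text
n 6 dist [10.74  9.62 -2.39] rv [-0.001  0.004 -0.786] tool d [-5.42 13.35  2.43]
 slide [-0.9, 2.23, 0.4] dr [-0.0, 0.001, -0.131]
 slide [-1.19, 2.09, 0.4] dr [-0.0, 0.001, -0.131]
 slide [-1.45, 1.92, 0.4] dr [-0.0, 0.001, -0.131]
 slide [-1.69, 1.71, 0.4] dr [-0.0, 0.001, -0.131]
 slide [-1.9, 1.47, 0.4] dr [-0.0, 0.001, -0.131]
 slide [-2.07, 1.21, 0.4] dr [-0.0, 0.001, -0.131]
```

Request:
{"op": "apply_moves", "data": {
  "gripper": [-1,-1,-1,-1,-1,-1,-1,-1],
  "slide": [
    [-0.9,2.2,0.4],
    [-1.2,2.1,0.4],
    [-1.4,1.9,0.4],
    [-1.7,1.7,0.4],
    [-1.5,1.1,0.3],
    [-1.0,0.6,0.2],
    [-0.4,0.2,0],
    [-0.1,0,0]
  ],
  "dr": [
    [0,0,-0.13],
    [0,0,-0.13],
    [0,0,-0.13],
    [0,0,-0.13],
    [0,0,-0.12],
    [0,0,-0.08],
    [0,0,-0.05],
    [0,0,-0.01]
  ]
}}

```text
time_s: 25.8
position: [0.637, -0.1116, 0.1204]
tcp_rot: [-0.182, 0.983, 0.002, -0.005]
contact_force: [-0.1, 0.1, -0.2]
gripper_width: 0.0919
```

Run:
```python
from unh import *
im,P,s,res=blockpose();print(res)
cv2.imwrite('pics/w14.png',im[:,:,::-1])
print(retbar(P,(200,0,400,180)))
go(np.array([.653,-.110,.007]),R_t=down(np.radians(109)))
```

```text
[(array([ 653.4, -111.2]), array([48.2, 28.3]), 19.3, np.float64(0.0261))]
(array([ 539.12443389, -116.90715434]), array([ 578.04406743, -137.10814104]), np.float64(-27.431280540256544), 965)
n 3 dist [  1.62   0.17 -11.33] rv [ 0.006 -0.009  0.034] tool d [-1.67 -0.5  11.31]
 slide [-0.56, -0.17, 3.77] dr [0.002, -0.003, 0.011]
 slide [-0.55, -0.15, 3.77] dr [0.002, -0.003, 0.011]
 slide [-0.54, -0.14, 3.77] dr [0.002, -0.003, 0.011]
```

View pics/w14.png

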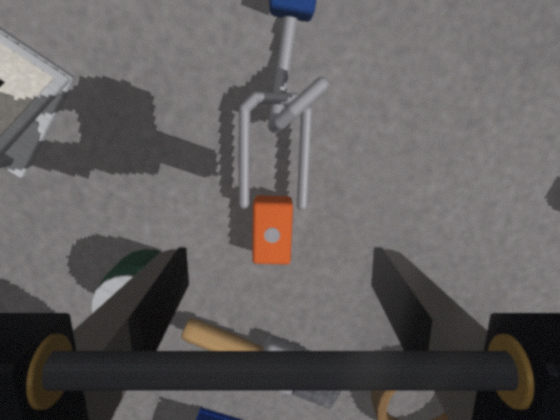

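Link B's block is at (272,232). The return bar yaw of 152.6° fits the hook yaw. The tin (130,290) and brush (220,335) are clear with a narrow opening. Going down.

Request:
{"op": "apply_moves", "data": {
  "gripper": [-0.3,-0.3,-0.3,-0.3,-0.3,-0.3,-0.3,-0.3],
  "slide": [
    [-0.5,-0.2,0.5],
    [-0.5,-0.2,2.0],
    [-0.3,-0.1,3.0],
    [-0.1,0,2.8],
    [0,0,1.8],
    [0,0,0.8],
    [0,0,0.2],
    [0,0,0]
  ],
  "dr": [
    [0,0,0.02],
    [0,-0.009,0.014],
    [0,0,0],
    [0,0,0],
    [0,0,0],
    [0,0,0],
    [0,0,0],
    [0,0,0]
  ]
}}

```text
time_s: 26.65
position: [0.6516, -0.114, 0.0035]
tcp_rot: [-0.155, 0.988, 0.003, -0.0]
contact_force: [-0.1, -0.5, 0.3]
gripper_width: 0.0596
```

Run:
```python
from h import *
go(np.array([.653,-.111,.007]),R_t=down(np.radians(109.2)))
```

```text
n 1 dist [0.14 0.3  0.35] rv [ 0.006  0.001 -0.023] tool d [-0.22  0.25 -0.35]
 slide [-0.22, 0.25, -0.35] dr [0.006, 0.001, -0.023]
```

Request:
{"op": "apply_moves", "data": {
  "gripper": [-0.3,-0.3,1,1,1,1,1,1],
  "slide": [
    [-0.1,0.2,-0.2],
    [-0.1,0,-0.1],
    [0,0,0],
    [0,0,0],
    [0,0,0],
    [0,0,0],
    [0,0,0],
    [0,0,0]
  ],
  "dr": [
    [0,0,-0.015],
    [0,0,-0.005],
    [0,0,0],
    [0,0,0],
    [0,0,0],
    [0,0,0],
    [0,0,0],
    [0,0,0]
  ]
}}

```text
time_s: 27.45
position: [0.6556, -0.1117, 0.011]
tcp_rot: [-0.166, 0.986, 0.002, 0.003]
contact_force: [-0.8, -0.0, -0.4]
gripper_width: 0.0295
```

Run:
```python
from unh import *
im,P,s,res=blockpose();print(res)
cv2.imwrite('pics/w15.png',im[:,:,::-1])
print(retbar(P,(200,0,400,180)))
rep((579,-136.5),152.8,22)
```

```text
[(array([ 654.2, -112.6]), array([48.9, 29.8]), 18.5, np.float64(0.026))]
(array([ 539.46580827, -116.6294906 ]), array([ 577.42299333, -136.79072822]), np.float64(-27.975333960788266), 3425)
tcp [ 655.7 -111.7   11. ] link yaw -160.9 end [ 560.1 -144.7] w 0.0293 F [0.6 0.1 0.1]
bend in tool [80.6  1.6]
n 8 dist [-0.63 -6.09  0.3 ] rv [0.005 0.005 0.807] tool d [ 2.58 -5.55 -0.33]
 slide [0.32, -0.69, -0.04] dr [0.001, 0.001, 0.101]
 slide [0.25, -0.72, -0.04] dr [0.001, 0.001, 0.101]
 slide [0.18, -0.74, -0.04] dr [0.001, 0.001, 0.101]
 slide [0.1, -0.76, -0.04] dr [0.001, 0.001, 0.101]
 slide [0.02, -0.77, -0.04] dr [0.001, 0.001, 0.101]
 slide [-0.05, -0.76, -0.04] dr [0.001, 0.001, 0.101]
 slide [-0.13, -0.75, -0.04] dr [0.001, 0.001, 0.101]
 slide [-0.2, -0.74, -0.04] dr [0.001, 0.001, 0.101]
```

View pics/w15.png

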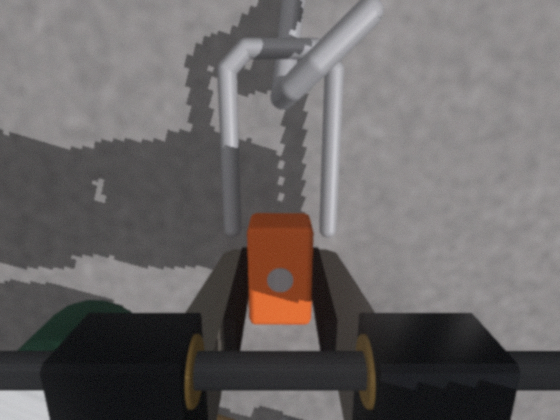

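Request:
{"op": "apply_moves", "data": {
  "gripper": [1,1,1,1,1,1,1,1],
  "slide": [
    [0,0,-0.3],
    [0,0,-0.2],
    [0.1,-0.4,0],
    [0.1,-0.7,0],
    [0,-0.7,0],
    [0,-0.6,0],
    [0,-0.4,0],
    [0,-0.1,0]
  ],
  "dr": [
    [0,0,0],
    [0,0,0],
    [0,0,0.06],
    [0,0,0.09],
    [0,0,0.09],
    [0,0,0.08],
    [0,0,0.05],
    [0,0,0.02]
  ]
}}

```text
time_s: 28.3
position: [0.6573, -0.1413, 0.0156]
tcp_rot: [0.036, 0.999, 0.003, 0.001]
contact_force: [0.1, -0.4, -2.4]
gripper_width: 0.0299
```

Run:
```python
from unh import *
im,P,s,res=blockpose();print(res)
cv2.imwrite('pics/w16.png',im[:,:,::-1])
print(retbar(P,(200,0,400,180)))
rep((579,-136.8),152.6,22,1.7,.0165)
```

```text
[(array([ 655.6, -141.7]), array([29.7, 48.7]), 85.5, np.float64(0.0306))]
(array([ 543.53546868, -118.36972322]), array([ 577.78222728, -137.30941281]), np.float64(-28.94417233315343), 2745)
tcp [ 657.3 -141.3   15.6] link yaw 175.8 end [ 556.8 -134. ] w 0.0297 F [-0.5 -0.5 -2.1]
bend in tool [78.4 -1.3]
n 5 dist [-0.84 -3.18  0.09] rv [0.006 0.001 0.406] tool d [ 0.61 -3.23 -0.11]
 slide [0.12, -0.65, -0.02] dr [0.001, 0.0, 0.081]
 slide [0.07, -0.65, -0.02] dr [0.001, 0.0, 0.081]
 slide [0.02, -0.66, -0.02] dr [0.001, 0.0, 0.081]
 slide [-0.04, -0.66, -0.02] dr [0.001, 0.0, 0.081]
 slide [-0.09, -0.65, -0.02] dr [0.001, 0.0, 0.081]
```

View pics/w16.png

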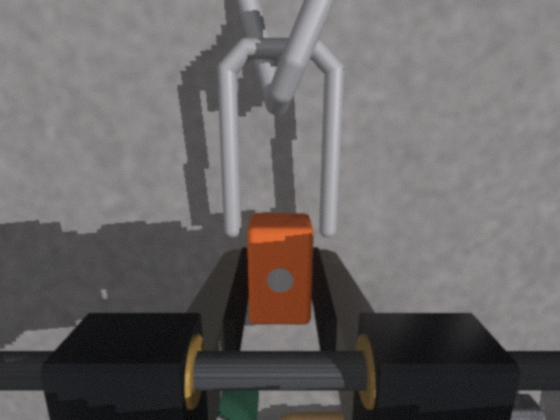

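Request:
{"op": "apply_moves", "data": {
  "gripper": [1,1,1,1,1,1,1,1],
  "slide": [
    [0.1,-0.4,0],
    [0.1,-0.7,0],
    [0,-0.7,0],
    [0,-0.6,0],
    [0,-0.5,0],
    [-0.1,-0.2,0],
    [0,-0.1,0],
    [0,0,0]
  ],
  "dr": [
    [0,0,0.05],
    [0,0,0.08],
    [0,0,0.08],
    [0,0,0.08],
    [0,0,0.06],
    [0,0,0.03],
    [0,0,0.01],
    [0,0,0]
  ]
}}

```text
time_s: 29.15
position: [0.648, -0.1715, 0.0153]
tcp_rot: [0.231, 0.973, 0.003, -0.0]
contact_force: [0.5, 0.4, -1.3]
gripper_width: 0.0298
```

Run:
```python
from unh import *
im,P,s,res=blockpose();print(res)
cv2.imwrite('pics/w17.png',im[:,:,::-1])
print(retbar(P,(200,0,400,180)))
rep((579,-136.8),152.4,59,1.7,.0165)
```

```text
[(array([ 499.4, -229.4]), array([ 9. , 18.4]), 52.7, np.float64(0.0094)), (array([ 646.6, -171.2]), array([30.1, 48.8]), 62.9, np.float64(0.0303))]
(array([ 546.8101813 , -120.65969934]), array([ 578.04810759, -137.15348779]), np.float64(-27.834288259647344), 2567)
tcp [ 648.1 -171.4   15.3] link yaw 153.3 end [ 558.1 -126.1] w 0.0299 F [-0.6 -0.1 -1.9]
bend in tool [77.2 -0.3]
n 5 dist [-3.21  1.53  0.12] rv [ 0.006 -0.002  0.015] tool d [ 3.56 -0.08 -0.11]
 slide [0.71, -0.02, -0.02] dr [0.001, -0.0, 0.003]
 slide [0.71, -0.02, -0.02] dr [0.001, -0.0, 0.003]
 slide [0.71, -0.02, -0.02] dr [0.001, -0.0, 0.003]
 slide [0.71, -0.02, -0.02] dr [0.001, -0.0, 0.003]
 slide [0.71, -0.02, -0.02] dr [0.001, -0.0, 0.003]
```

View pics/w17.png

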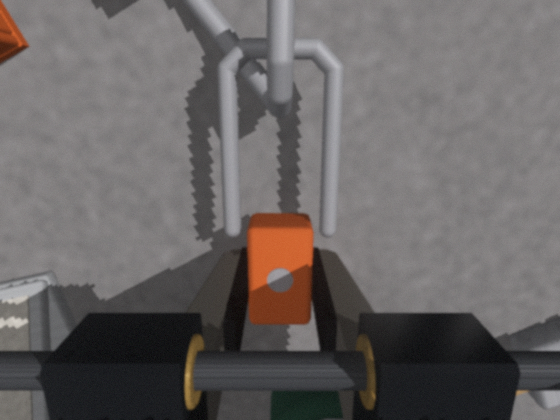

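Request:
{"op": "apply_moves", "data": {
  "gripper": [1,1,1,1,1,1,1,1],
  "slide": [
    [0.5,0,0],
    [0.7,0,0],
    [0.7,0,0],
    [0.6,0,0],
    [0.4,0,0],
    [0.2,0,0],
    [0.1,0,0],
    [0,0,0]
  ],
  "dr": [
    [0,0,0],
    [0,0,0.01],
    [0,0,0],
    [0,0,0],
    [0,0,0],
    [0,0,0],
    [0,0,0],
    [0,0,0]
  ]
}}

```text
time_s: 30.0
position: [0.6165, -0.1543, 0.0155]
tcp_rot: [0.235, 0.972, 0.003, -0.001]
contact_force: [0.0, -0.5, -1.9]
gripper_width: 0.0299
```

Run:
```python
from unh import *
im,P,s,res=blockpose()
cv2.imwrite('pics/w18.png',im[:,:,::-1])
print(retbar(P,(245,60,320,212)))
rep((579,-136.8),152.4,60,1.7,.0165)
```

```text
(array([ 539.03223487, -116.63913259]), array([ 577.08965831, -136.50729116]), np.float64(-27.56714227891141), 2619)
tcp [ 616.6 -154.5   15.5] link yaw 152.8 end [ 527.  -108.5] w 0.0293 F [-1.1 -0.2 -1.6]
bend in tool [41.5 -1.5]
n 1 dist [-0.15 -0.12  0.1 ] rv [ 0.006 -0.002  0.008] tool d [ 0.08 -0.18 -0.1 ]
 slide [0.08, -0.18, -0.1] dr [0.006, -0.002, 0.008]
```

View pics/w18.png

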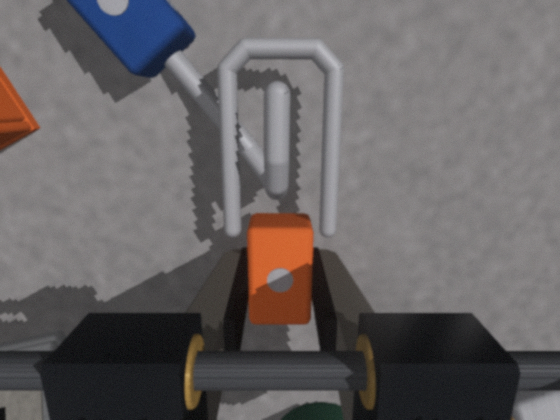

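The return bar (277,85–190) is inside the eye with room all round. Lifting.

Request:
{"op": "apply_moves", "data": {
  "gripper": [1,1,1,1,1,1,1,1],
  "slide": [
    [0,-0.1,0],
    [0,0,-0.6],
    [0,0,-1.5],
    [0,0,-2.5],
    [0,0,-3.0],
    [0,0,-2.5],
    [0,0,-1.5],
    [0,0,-0.5]
  ],
  "dr": [
    [0,0,0],
    [0,0,0],
    [0,0,0],
    [0,0,0],
    [0,0,0],
    [0,0,0],
    [0,0,0],
    [0,0,0]
  ]
}}

```text
time_s: 30.85
position: [0.6168, -0.1568, 0.1462]
tcp_rot: [0.235, 0.972, 0.003, 0.0]
contact_force: [-0.5, 0.6, -2.9]
gripper_width: 0.0297
```

Run:
```python
from h import *
im,d=capture('wrist')
cv2.imwrite('pics/w19.png',im[:,:,::-1])
go(np.array([.456,-.346,.125]),R_t=down(0.0))
```

```text
n 8 dist [-16.11 -18.91  -2.15] rv [ 0.005 -0.003  1.096] tool d [  5.69 -24.19   2.01]
 slide [0.71, -3.02, 0.25] dr [0.001, -0.0, 0.137]
 slide [0.29, -3.09, 0.25] dr [0.001, -0.0, 0.137]
 slide [-0.13, -3.1, 0.25] dr [0.001, -0.0, 0.137]
 slide [-0.56, -3.06, 0.26] dr [0.001, -0.0, 0.137]
 slide [-0.97, -2.95, 0.26] dr [0.001, -0.0, 0.137]
 slide [-1.36, -2.79, 0.26] dr [0.001, -0.0, 0.137]
 slide [-1.73, -2.58, 0.26] dr [0.001, -0.0, 0.137]
 slide [-2.07, -2.32, 0.27] dr [0.001, -0.0, 0.137]
```

View pics/w19.png

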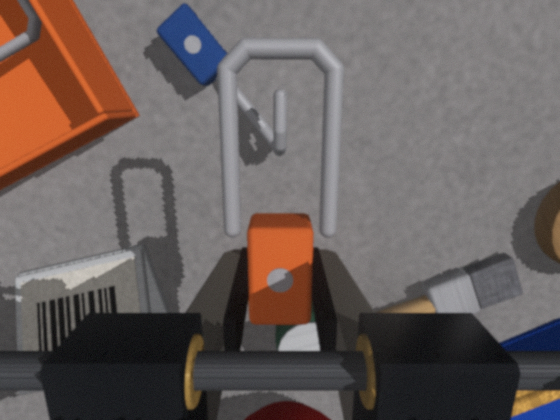

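Link B is free. To the third lane.

Request:
{"op": "apply_moves", "data": {
  "gripper": [1,1,1,1,1,1,1,1],
  "slide": [
    [0.7,-3.0,0.2],
    [0.3,-3.1,0.2],
    [-0.1,-3.1,0.2],
    [-0.5,-3.1,0.2],
    [-1.0,-3.0,0.2],
    [-1.2,-2.5,0.2],
    [-1.2,-1.8,0.2],
    [-1.0,-1.0,0.2]
  ],
  "dr": [
    [0,0,0.137],
    [0,0,0.137],
    [0,0,0.137],
    [0,0,0.137],
    [0,0,0.137],
    [0,0,0.137],
    [0,0,0.12],
    [0,0,0.07]
  ]
}}

```text
time_s: 31.7
position: [0.4667, -0.3248, 0.1261]
tcp_rot: [0.69, 0.724, 0.003, -0.002]
contact_force: [0.2, 1.5, -2.4]
gripper_width: 0.0295
```

Run:
```python
from h import *
go(np.array([.456,-.346,.115]),R_t=down(0.0))
```

```text
n 1 dist [-1.07 -2.12 -1.11] rv [ 0.001 -0.008  0.048] tool d [-2.08 -1.17  1.1 ]
 slide [-2.08, -1.17, 1.1] dr [0.001, -0.008, 0.048]
```

Request:
{"op": "apply_moves", "data": {
  "gripper": [1,1,1,1,1,1,1,1],
  "slide": [
    [-0.9,-0.4,0.3],
    [-0.6,-0.2,0.3],
    [-0.3,-0.1,0.2],
    [-0.1,0,0],
    [0,0,0],
    [0,0,0],
    [0,0,0],
    [0,0,0]
  ],
  "dr": [
    [0,0,0.02],
    [0,0,0.02],
    [0,0,0],
    [0,0,0],
    [0,0,0],
    [0,0,0],
    [0,0,0],
    [0,0,0]
  ]
}}

```text
time_s: 32.5
position: [0.4598, -0.3441, 0.1158]
tcp_rot: [0.704, 0.711, 0.003, -0.004]
contact_force: [-0.3, -0.6, -1.5]
gripper_width: 0.0295
```

Run:
```python
from h import *
im,d=capture('wrist')
cv2.imwrite('pics/w20.png',im[:,:,::-1])
go(np.array([.457,-.346,.02]),R_t=down(0.0))
```

```text
n 2 dist [-0.29 -0.19 -9.59] rv [-0.001 -0.01   0.01 ] tool d [-0.28 -0.28  9.59]
 slide [-0.14, -0.14, 4.79] dr [-0.001, -0.005, 0.005]
 slide [-0.12, -0.14, 4.79] dr [-0.001, -0.005, 0.005]
```

View pics/w20.png

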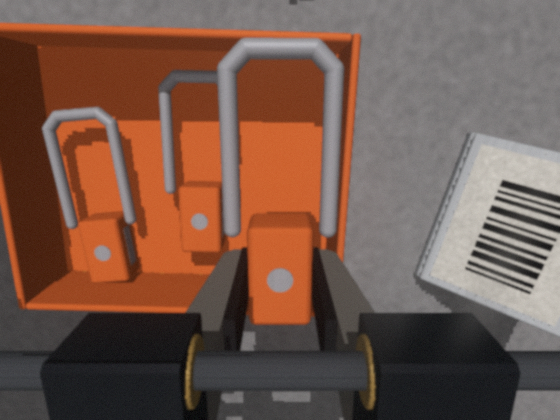

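Request:
{"op": "apply_moves", "data": {
  "gripper": [1,1,1,1,1,1,1,1],
  "slide": [
    [-0.2,0,1.0],
    [0,0,2.5],
    [0,0,2.8],
    [0,0,1.8],
    [0,0,0.8],
    [0,0,0.3],
    [0,0,0],
    [0,0,0]
  ],
  "dr": [
    [0,0,0.01],
    [0,0,0],
    [0,0,0],
    [0,0,0],
    [0,0,0],
    [0,0,0],
    [0,0,0],
    [0,0,0]
  ]
}}

```text
time_s: 33.35
position: [0.461, -0.3463, 0.0199]
tcp_rot: [0.708, 0.706, 0.003, -0.002]
contact_force: [0.0, -0.7, -1.7]
gripper_width: 0.0297
```

Request:
{"op": "apply_moves", "data": {
  "gripper": [1,0.2,0.2,0.2,0.2,0.2,0.2,0.2],
  "slide": [
    [0,0,0.2],
    [0,0,0],
    [0,0,0],
    [0,0,-1.5],
    [0,0,-3.5],
    [0,0,-4.5],
    [0,0,-3.0],
    [0,0,-1.0]
  ],
  "dr": [
    [0,0,0],
    [0,0,0],
    [0,0,0],
    [0,0,0],
    [0,0,0],
    [0,0,0],
    [0,0,0],
    [0,0,0]
  ]
}}

```text
time_s: 34.15
position: [0.4615, -0.3479, 0.1633]
tcp_rot: [0.708, 0.706, 0.003, -0.0]
contact_force: [-0.0, 0.9, 0.6]
gripper_width: 0.0369
```

Run:
```python
from h import *
im,d=capture('wrist')
cv2.imwrite('pics/w21.png',im[:,:,::-1])
from fit import *
im,d,P,s=cloud('top')
cv2.imwrite('pics/top1.png',im[:,:,::-1])
r=np.radians
for p in((464.6,92,r(18.3)),(486.2,-155.8,r(13))):
    x,c,n=fit(P,[HOOK],[p]);print(np.round(x[0,:2],1),np.degrees(x[0,2]),c)
```

```text
[464.7  92.1] 18.382680756212313 0.059925975368453344
[ 486.2 -155.6] 12.918883234757573 0.10742921439643482
```

View pics/w21.png

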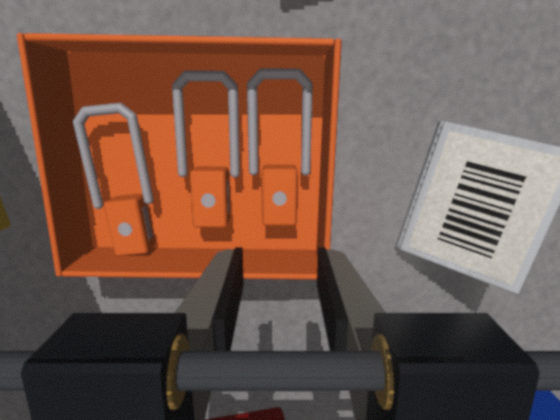

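View pics/top1.png

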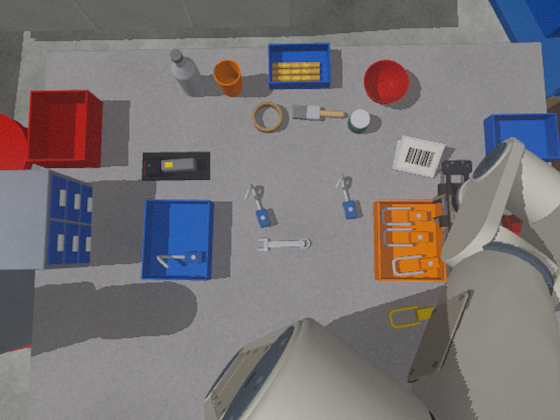

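All three links lie in the orange bin. Hooks A (263,218) and B (350,210) are unmoved, and the bystanders look untouched. Now hook B.

Run:
```python
from h import *
go(np.array([.483,-.157,.13]),R_t=down(np.radians(-77)))
```

```text
n 10 dist [ 2.17 19.07 -3.14] rv [-1.000e-03 -7.000e-03  1.341e+00] tool d [19.06  2.11  3.26]
 slide [1.91, 0.21, 0.33] dr [-0.0, -0.001, 0.134]
 slide [1.92, -0.05, 0.32] dr [-0.0, -0.001, 0.134]
 slide [1.89, -0.3, 0.32] dr [-0.0, -0.001, 0.134]
 slide [1.84, -0.55, 0.32] dr [-0.0, -0.001, 0.134]
 slide [1.75, -0.79, 0.32] dr [-0.0, -0.001, 0.134]
 slide [1.63, -1.02, 0.32] dr [-0.0, -0.001, 0.134]
 slide [1.47, -1.23, 0.32] dr [-0.0, -0.001, 0.134]
 slide [1.3, -1.41, 0.32] dr [-0.0, -0.001, 0.134]
 slide [1.1, -1.57, 0.32] dr [-0.0, -0.001, 0.134]
 slide [0.88, -1.71, 0.32] dr [-0.0, -0.001, 0.134]
```

Request:
{"op": "apply_moves", "data": {
  "gripper": [-0.3,-0.3,-0.3,-0.3,-0.3,-0.3,-0.3,-0.3],
  "slide": [
    [2.2,0.2,0],
    [2.2,0,0.3],
    [2.2,-0.3,0.3],
    [2.2,-0.6,0.3],
    [2.0,-0.9,0.3],
    [1.8,-1.1,0.3],
    [1.6,-1.3,0.3],
    [1.2,-1.3,0.3]
  ],
  "dr": [
    [0,0,0.14],
    [0,0,0.14],
    [0,0,0.14],
    [0,0,0.14],
    [0,0,0.14],
    [0,0,0.14],
    [0,0,0.14],
    [0,0,0.14]
  ]
}}

```text
time_s: 35.05
position: [0.4811, -0.1718, 0.1283]
tcp_rot: [0.98, 0.2, -0.005, -0.008]
contact_force: [-0.3, -0.2, 0.5]
gripper_width: 0.0599
```

Run:
```python
from h import *
go(np.array([.483,-.157,.13]),R_t=down(np.radians(-77)))
```

```text
n 2 dist [0.19 1.48 0.17] rv [-0.016  0.007  0.176] tool d [ 0.76 -1.28 -0.16]
 slide [0.38, -0.64, -0.08] dr [-0.008, 0.004, 0.088]
 slide [0.32, -0.67, -0.08] dr [-0.008, 0.004, 0.088]
```

Request:
{"op": "apply_moves", "data": {
  "gripper": [-0.3,-0.3,-0.3,-0.3,-0.3,-0.3,-0.3,-0.3],
  "slide": [
    [0.3,-0.5,0],
    [0.2,-0.3,0],
    [0.1,-0.2,0],
    [0,-0.1,0],
    [0,0,0],
    [0,0,0],
    [0,0,0],
    [0,0,0]
  ],
  "dr": [
    [0,0,0.07],
    [0,0,0.05],
    [0,0,0.03],
    [0,0,0.01],
    [0,0,0],
    [0,0,0],
    [0,0,0],
    [0,0,0]
  ]
}}

```text
time_s: 35.85
position: [0.476, -0.1541, 0.118]
tcp_rot: [0.993, 0.118, -0.013, -0.011]
contact_force: [1.2, -0.7, -0.1]
gripper_width: 0.0598
```

Run:
```python
from unh import *
im,P,s,res=blockpose('b');print(res)
cv2.imwrite('pics/w22.png',im[:,:,::-1])
go(np.array([.483,-.157,.008]),R_t=down(np.radians(-77)))
```

```text
[(array([ 483.9, -158.5]), array([48.3, 28.1]), 12.8, np.float64(0.0262))]
n 3 dist [  0.7   -0.29 -11.01] rv [-0.025  0.023  0.009] tool d [ 0.87  0.72 10.97]
 slide [0.29, 0.24, 3.66] dr [-0.008, 0.008, 0.003]
 slide [0.26, 0.21, 3.66] dr [-0.008, 0.008, 0.003]
 slide [0.23, 0.18, 3.67] dr [-0.008, 0.008, 0.003]
```

View pics/w22.png

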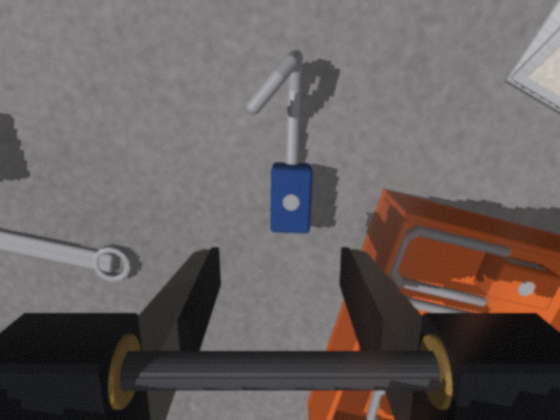

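Request:
{"op": "apply_moves", "data": {
  "gripper": [-0.3,-0.3,-0.3,-0.3,-0.3,-0.3,-0.3,-0.3],
  "slide": [
    [0.3,0.3,0.5],
    [0.3,0.3,2.0],
    [0.2,0.1,3.0],
    [0,0,2.8],
    [0,0,1.6],
    [0,0,0.7],
    [0,0,0.2],
    [0,0,0]
  ],
  "dr": [
    [-0.01,0.01,0],
    [-0.01,0.01,0.01],
    [0,0,0],
    [0,0,0],
    [0,0,0],
    [0,0,0],
    [0,0,0],
    [0,0,0]
  ]
}}

```text
time_s: 36.7
position: [0.4887, -0.1607, 0.0068]
tcp_rot: [0.994, 0.113, 0.003, 0.001]
contact_force: [0.5, 0.4, 0.7]
gripper_width: 0.0597
```

Run:
```python
from h import *
go(np.array([.483,-.158,.008]),R_t=down(np.radians(-77.2)))
```

```text
n 1 dist [-0.57  0.27  0.12] rv [ 0.002 -0.005  0.002] tool d [-0.49 -0.39 -0.12]
 slide [-0.49, -0.39, -0.12] dr [0.002, -0.005, 0.002]
```

Request:
{"op": "apply_moves", "data": {
  "gripper": [-0.3,-0.3,1,1,1,1,1,1],
  "slide": [
    [-0.3,-0.2,0],
    [-0.1,-0.1,0],
    [0,0,0],
    [0,0,0],
    [0,0,0],
    [0,0,0],
    [0,0,0],
    [0,0,0]
  ],
  "dr": [
    [0,0,0],
    [0,0,0],
    [0,0,0],
    [0,0,0],
    [0,0,0],
    [0,0,0],
    [0,0,0],
    [0,0,0]
  ]
}}

```text
time_s: 37.5
position: [0.4858, -0.1591, 0.0099]
tcp_rot: [0.994, 0.113, 0.005, 0.002]
contact_force: [-0.2, -0.1, 0.5]
gripper_width: 0.0297
```

Request:
{"op": "apply_moves", "data": {
  "gripper": [1,1,1,1,1,1,1,1],
  "slide": [
    [0,0,-1.5],
    [0,0,-3.0],
    [0,0,-4.0],
    [0,0,-3.0],
    [0,0,-1.5],
    [0,0,-0.3],
    [0,0,0],
    [0,0,0]
  ],
  "dr": [
    [0,0,0],
    [0,0,0],
    [0,0,0],
    [0,0,0],
    [0,0,0],
    [0,0,0],
    [0,0,0],
    [0,0,0]
  ]
}}

```text
time_s: 38.3
position: [0.4818, -0.1581, 0.1446]
tcp_rot: [0.994, 0.113, 0.002, 0.0]
contact_force: [0.4, 0.6, -2.0]
gripper_width: 0.0297
```

Run:
```python
from h import *
go(np.array([.408,.288,.12]),R_t=down(np.radians(-1.8)))
```

```text
n 10 dist [-7.38 44.61 -2.46] rv [ 0.004 -0.003 -1.314] tool d [  2.77 -45.13   2.41]
 slide [0.28, -4.51, 0.24] dr [0.0, -0.0, -0.131]
 slide [0.87, -4.44, 0.24] dr [0.0, -0.0, -0.131]
 slide [1.44, -4.29, 0.24] dr [0.0, -0.0, -0.131]
 slide [1.99, -4.06, 0.25] dr [0.0, -0.0, -0.131]
 slide [2.5, -3.76, 0.25] dr [0.0, -0.0, -0.131]
 slide [2.98, -3.4, 0.25] dr [0.0, -0.0, -0.131]
 slide [3.4, -2.98, 0.25] dr [0.0, -0.0, -0.131]
 slide [3.76, -2.51, 0.25] dr [0.0, -0.0, -0.131]
 slide [4.05, -2.0, 0.25] dr [0.0, -0.0, -0.131]
 slide [4.28, -1.45, 0.25] dr [0.0, -0.0, -0.131]
```

Request:
{"op": "apply_moves", "data": {
  "gripper": [1,1,1,1,1,1,1,1],
  "slide": [
    [0.3,-3.5,0],
    [0.8,-4.4,0],
    [1.4,-4.3,0],
    [2.0,-4.1,0.1],
    [2.5,-3.8,0.1],
    [3.0,-3.4,0.1],
    [3.4,-3.0,0.1],
    [3.7,-2.5,0.1]
  ],
  "dr": [
    [0,0,-0.1],
    [0,0,-0.13],
    [0,0,-0.13],
    [0,0,-0.13],
    [0,0,-0.13],
    [0,0,-0.13],
    [0,0,-0.13],
    [0,0,-0.13]
  ]
}}

```text
time_s: 39.1
position: [0.4248, 0.1963, 0.1295]
tcp_rot: [0.807, 0.591, -0.004, -0.001]
contact_force: [1.9, -0.1, -1.9]
gripper_width: 0.0296
```

Run:
```python
from h import *
go(np.array([.408,.288,.12]),R_t=down(np.radians(-1.8)))
```

```text
n 2 dist [-1.68  9.17 -0.95] rv [-0.007  0.004 -0.275] tool d [ 8.24 -4.37  0.93]
 slide [4.12, -2.18, 0.47] dr [-0.004, 0.002, -0.138]
 slide [4.38, -1.6, 0.47] dr [-0.004, 0.002, -0.138]
```

Request:
{"op": "apply_moves", "data": {
  "gripper": [1,1,1,1,1,1,1,1],
  "slide": [
    [3.0,-1.6,0.2],
    [2.2,-0.9,0.2],
    [1.2,-0.5,0.1],
    [0.6,-0.2,0],
    [0.3,-0.1,0],
    [0,0,0],
    [0,0,0],
    [0,0,0]
  ],
  "dr": [
    [0,0,-0.12],
    [0,0,-0.09],
    [0,0,-0.04],
    [0,0,-0.01],
    [0,0,0],
    [0,0,0],
    [0,0,0],
    [0,0,0]
  ]
}}

```text
time_s: 39.9
position: [0.4012, 0.2791, 0.1167]
tcp_rot: [0.717, 0.697, -0.01, -0.003]
contact_force: [-0.2, 0.4, -2.0]
gripper_width: 0.0294
```

Run:
```python
from h import *
im,d=capture('wrist')
cv2.imwrite('pics/w23.png',im[:,:,::-1])
go(np.array([.410,.286,.018]),R_t=down(np.radians(-1.8)))
```

```text
n 2 dist [ 0.88  0.69 -9.87] rv [-0.017  0.01   0.002] tool d [0.82 1.03 9.85]
 slide [0.41, 0.52, 4.92] dr [-0.009, 0.005, 0.001]
 slide [0.38, 0.47, 4.93] dr [-0.009, 0.005, 0.001]
```

View pics/w23.png

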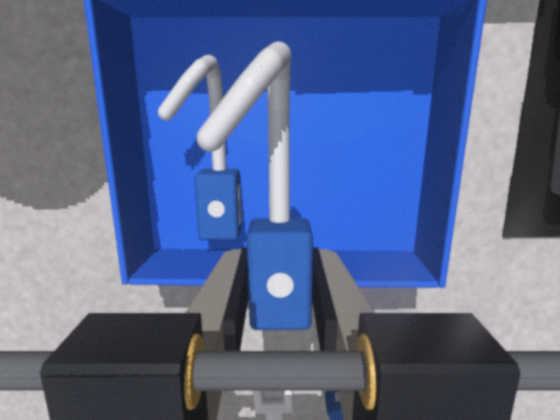

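Request:
{"op": "apply_moves", "data": {
  "gripper": [1,1,1,1,1,1,1,1],
  "slide": [
    [0.3,0.4,0],
    [0.2,0.4,0.3],
    [0.1,0.2,1.5],
    [0,0.1,2.5],
    [0,0,2.8],
    [0,0,1.8],
    [0,0,0.8],
    [0,0,0.2]
  ],
  "dr": [
    [-0.01,0.01,0],
    [-0.007,0,0],
    [0,0,0],
    [0,0,0],
    [0,0,0],
    [0,0,0],
    [0,0,0],
    [0,0,0]
  ]
}}

```text
time_s: 40.75
position: [0.4181, 0.2861, 0.0158]
tcp_rot: [0.719, 0.695, 0.005, 0.001]
contact_force: [0.2, -0.7, -1.4]
gripper_width: 0.0296
```

Request:
{"op": "apply_moves", "data": {
  "gripper": [1,1,1,0.2,0.2,0.2,0.2,0.2],
  "slide": [
    [0,-0.3,0],
    [0,-0.2,0],
    [0,-0.1,0],
    [0,0,0],
    [0,0,0],
    [0,0,-1.0],
    [0,0,-3.0],
    [0,0,-4.0]
  ],
  "dr": [
    [0,0,0],
    [0,0,0],
    [0,0,0],
    [0,0,0],
    [0,0,0],
    [0,0,0],
    [0,0,0],
    [0,0,0]
  ]
}}

```text
time_s: 41.55
position: [0.4101, 0.2854, 0.0983]
tcp_rot: [0.719, 0.695, 0.004, 0.001]
contact_force: [0.6, -0.2, 0.3]
gripper_width: 0.0367
```

Run:
```python
from h import *
im,d=capture('wrist')
cv2.imwrite('pics/w24.png',im[:,:,::-1])
go(np.array([.463,.091,.13]),R_t=down(np.radians(-71.7)))
```

```text
n 9 dist [  4.98 -19.65   2.53] rv [ 0.006 -0.016  1.219] tool d [-19.46   5.66  -2.63]
 slide [-2.16, 0.63, -0.29] dr [0.001, -0.002, 0.135]
 slide [-2.06, 0.91, -0.29] dr [0.001, -0.002, 0.135]
 slide [-1.92, 1.18, -0.29] dr [0.001, -0.002, 0.135]
 slide [-1.74, 1.43, -0.28] dr [0.001, -0.002, 0.135]
 slide [-1.53, 1.65, -0.28] dr [0.001, -0.002, 0.135]
 slide [-1.29, 1.84, -0.28] dr [0.001, -0.002, 0.135]
 slide [-1.03, 2.0, -0.28] dr [0.001, -0.002, 0.135]
 slide [-0.75, 2.12, -0.28] dr [0.001, -0.002, 0.135]
 slide [-0.46, 2.21, -0.28] dr [0.001, -0.002, 0.135]
```

View pics/w24.png

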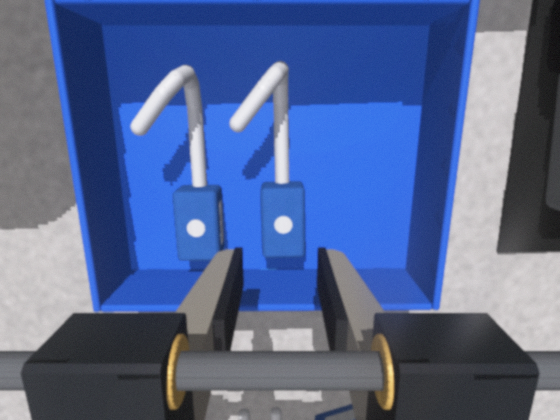

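Two hooks sit side by side in the blue bin at (197,225) and (283,220). Now hook A.

Request:
{"op": "apply_moves", "data": {
  "gripper": [-0.3,-0.3,-0.3,-0.3,-0.3,-0.3,-0.3,-0.3],
  "slide": [
    [-1.5,0.4,-1.5],
    [-2.1,0.9,-1.0],
    [-2.0,1.2,-0.3],
    [-1.9,1.5,0],
    [-1.7,1.8,0],
    [-1.5,2.0,0],
    [-1.2,2.1,0],
    [-0.7,1.8,0]
  ],
  "dr": [
    [0,0,0.1],
    [0,0,0.13],
    [0,0,0.14],
    [0,0,0.14],
    [0,0,0.14],
    [0,0,0.14],
    [0,0,0.14],
    [0,0,0.12]
  ]
}}

```text
time_s: 42.4
position: [0.4613, 0.1114, 0.1435]
tcp_rot: [0.974, 0.224, 0.017, -0.005]
contact_force: [-0.6, -0.5, -0.4]
gripper_width: 0.0593
```

Run:
```python
from h import *
go(np.array([.46,.090,.12]),R_t=down(np.radians(-71.7)))
```

```text
n 1 dist [-0.13 -2.14 -2.35] rv [-0.004 -0.035  0.133] tool d [-1.13  1.87  2.31]
 slide [-1.13, 1.87, 2.31] dr [-0.004, -0.035, 0.133]
```

Request:
{"op": "apply_moves", "data": {
  "gripper": [-0.3,-0.3,-0.3,-0.3,-0.3,-0.3,-0.3,-0.3],
  "slide": [
    [-0.4,0.7,0.6],
    [-0.3,0.4,0.5],
    [-0.1,0.2,0.4],
    [-0.1,0.1,0.2],
    [0,0,0],
    [0,0,0],
    [0,0,0],
    [0,0,0]
  ],
  "dr": [
    [0,-0.02,0.05],
    [0,-0.01,0.04],
    [0,0,0.03],
    [0,0,0],
    [0,0,0],
    [0,0,0],
    [0,0,0],
    [0,0,0]
  ]
}}

```text
time_s: 43.2
position: [0.4607, 0.093, 0.1297]
tcp_rot: [0.987, 0.161, 0.005, -0.002]
contact_force: [0.7, -1.2, -0.2]
gripper_width: 0.0595
```

Run:
```python
from unh import *
im,P,s,res=blockpose('b');print(res)
cv2.imwrite('pics/w25.png',im[:,:,::-1])
go(np.array([.463,.0905,.009]),R_t=down(np.radians(-71.7)))
```

```text
[(array([406.8, 259.8]), array([219.1,  74.5]), 5.8, np.float64(0.032)), (array([463.1,  90.5]), array([47.8, 27.7]), 19.3, np.float64(0.0262))]
n 3 dist [  0.23  -0.25 -12.07] rv [-0.003 -0.011  0.003] tool d [1.000e-02 3.400e-01 1.207e+01]
 slide [0.0, 0.11, 4.02] dr [-0.001, -0.004, 0.001]
 slide [0.02, 0.11, 4.02] dr [-0.001, -0.004, 0.001]
 slide [0.03, 0.11, 4.02] dr [-0.001, -0.004, 0.001]
```

View pics/w25.png

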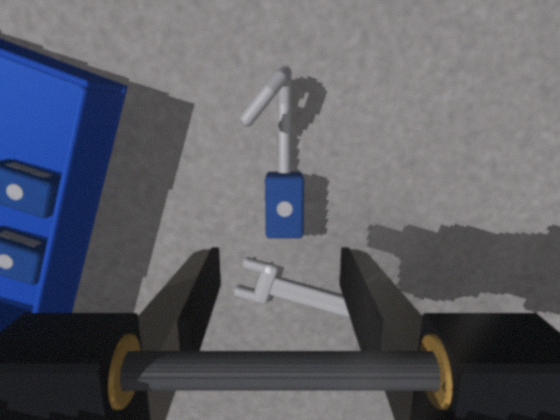

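Hook A is at (285,205). The spanner head (260,280) is about 45 mm behind it, clear of the finger lines. Descending.

Request:
{"op": "apply_moves", "data": {
  "gripper": [-0.3,-0.3,-0.3,-0.3,-0.3,-0.3,-0.3,-0.3],
  "slide": [
    [0,0.2,1.0],
    [0,0.1,2.5],
    [0,0,3.2],
    [0,0,2.8],
    [0,0,1.6],
    [0,0,0.7],
    [0,0,0.2],
    [0,0,0]
  ],
  "dr": [
    [0,-0.01,0],
    [0,0,0],
    [0,0,0],
    [0,0,0],
    [0,0,0],
    [0,0,0],
    [0,0,0],
    [0,0,0]
  ]
}}

```text
time_s: 44.05
position: [0.4632, 0.0905, 0.0034]
tcp_rot: [0.987, 0.162, -0.0, -0.001]
contact_force: [-0.4, 0.1, 1.1]
gripper_width: 0.0596
```

Run:
```python
from h import *
go(np.array([.463,.0905,.008]),R_t=down(np.radians(-71.5)))
```

```text
n 1 dist [-0.02 -0.    0.46] rv [-0.002 -0.     0.002] tool d [-0.02 -0.   -0.46]
 slide [-0.02, -0.0, -0.46] dr [-0.002, -0.0, 0.002]
```

Request:
{"op": "apply_moves", "data": {
  "gripper": [1,1,1,1,1,1,1,1],
  "slide": [
    [0,0,-0.3],
    [0,0,-0.1],
    [0,0,0],
    [0,0,0],
    [0,0,0],
    [0,0,0],
    [0,0,0],
    [0,0,0]
  ],
  "dr": [
    [0,0,0],
    [0,0,0],
    [0,0,0],
    [0,0,0],
    [0,0,0],
    [0,0,0],
    [0,0,0],
    [0,0,0]
  ]
}}

```text
time_s: 44.85
position: [0.4651, 0.0909, 0.0106]
tcp_rot: [0.987, 0.162, 0.002, -0.001]
contact_force: [-1.0, 0.0, -1.9]
gripper_width: 0.0298
```

Request:
{"op": "apply_moves", "data": {
  "gripper": [1,1,1,1,1,1,1,1],
  "slide": [
    [0,0,-1.5],
    [0,0,-3.0],
    [0,0,-4.0],
    [0,0,-3.0],
    [0,0,-1.5],
    [0,0,-0.3],
    [0,0,0],
    [0,0,0]
  ],
  "dr": [
    [0,0,0],
    [0,0,0],
    [0,0,0],
    [0,0,0],
    [0,0,0],
    [0,0,0],
    [0,0,0],
    [0,0,0]
  ]
}}

```text
time_s: 45.65
position: [0.462, 0.09, 0.1457]
tcp_rot: [0.987, 0.162, -0.001, -0.001]
contact_force: [-0.6, 0.1, -2.1]
gripper_width: 0.0296
```

Run:
```python
from h import *
go(np.array([.470,.288,.13]),R_t=down(np.radians(-1.8)))
```

```text
n 9 dist [ 0.8  19.8  -1.57] rv [-0.003 -0.    -1.215] tool d [  7.08 -18.51   1.61]
 slide [0.79, -2.06, 0.18] dr [-0.0, -0.0, -0.135]
 slide [1.06, -1.93, 0.18] dr [-0.0, -0.0, -0.135]
 slide [1.31, -1.77, 0.18] dr [-0.0, -0.0, -0.135]
 slide [1.53, -1.58, 0.18] dr [-0.0, -0.0, -0.135]
 slide [1.73, -1.36, 0.18] dr [-0.0, -0.0, -0.135]
 slide [1.9, -1.11, 0.18] dr [-0.0, -0.0, -0.135]
 slide [2.03, -0.85, 0.18] dr [-0.0, -0.0, -0.135]
 slide [2.13, -0.57, 0.18] dr [-0.0, -0.0, -0.135]
 slide [2.18, -0.28, 0.18] dr [-0.0, -0.0, -0.135]
```

Request:
{"op": "apply_moves", "data": {
  "gripper": [1,1,1,1,1,1,1,1],
  "slide": [
    [0.6,-1.5,0],
    [1.0,-2.0,0.1],
    [1.3,-1.8,0.1],
    [1.5,-1.6,0.1],
    [1.7,-1.4,0.1],
    [1.9,-1.1,0.1],
    [2.0,-0.8,0.1],
    [1.6,-0.4,0.1]
  ],
  "dr": [
    [0,0,-0.1],
    [0,0,-0.14],
    [0,0,-0.14],
    [0,0,-0.14],
    [0,0,-0.14],
    [0,0,-0.14],
    [0,0,-0.14],
    [0,0,-0.11]
  ]
}}

```text
time_s: 46.45
position: [0.4622, 0.2562, 0.1264]
tcp_rot: [0.761, 0.649, -0.009, -0.004]
contact_force: [-0.2, 1.0, -2.5]
gripper_width: 0.0295
```

Run:
```python
from h import *
go(np.array([.470,.286,.12]),R_t=down(np.radians(-1.8)))
```

```text
n 1 dist [ 0.78  2.98 -0.64] rv [-0.019  0.008 -0.128] tool d [3.07 0.3  0.61]
 slide [3.07, 0.3, 0.61] dr [-0.019, 0.008, -0.128]
```

Request:
{"op": "apply_moves", "data": {
  "gripper": [1,1,1,1,1,1,1,1],
  "slide": [
    [1.0,0.1,0.1],
    [0.8,0.1,0.1],
    [0.5,0.1,0],
    [0.3,0,0],
    [0.1,0,0],
    [0,0,0],
    [0,0,0],
    [0,0,0]
  ],
  "dr": [
    [-0.01,0,-0.06],
    [0,0,-0.04],
    [0,0,-0.02],
    [0,0,-0.01],
    [0,0,0],
    [0,0,0],
    [0,0,0],
    [0,0,0]
  ]
}}

```text
time_s: 47.25
position: [0.4642, 0.2831, 0.1163]
tcp_rot: [0.714, 0.7, -0.012, -0.002]
contact_force: [0.8, 1.4, -1.4]
gripper_width: 0.0298
```

Run:
```python
from h import *
im,d=capture('wrist')
cv2.imwrite('pics/w26.png',im[:,:,::-1])
go(np.array([.468,.286,.018]),R_t=down(np.radians(-1.8)))
```

```text
n 2 dist [ 0.38  0.29 -9.84] rv [-0.019  0.014  0.011] tool d [0.44 0.57 9.83]
 slide [0.22, 0.28, 4.91] dr [-0.01, 0.007, 0.005]
 slide [0.19, 0.23, 4.92] dr [-0.01, 0.007, 0.005]
```

View pics/w26.png

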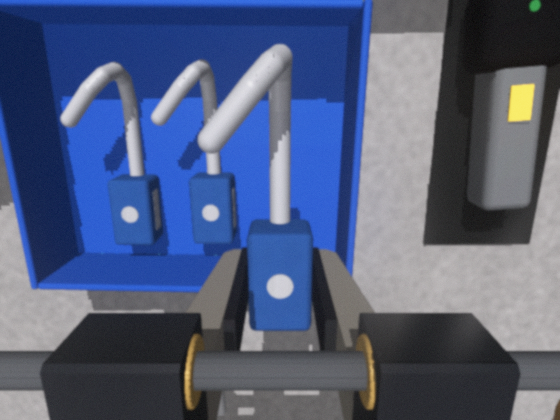

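Request:
{"op": "apply_moves", "data": {
  "gripper": [1,1,1,1,1,1,1,1],
  "slide": [
    [0.2,0,0],
    [0,0,0.5],
    [0,0,1.0],
    [0,0,1.0],
    [0,0,0.8],
    [0,0,0.4],
    [0,0,0.2],
    [0,0,0]
  ],
  "dr": [
    [-0.01,0.01,0],
    [-0.01,0,0],
    [0,0,0],
    [0,0,0],
    [0,0,0],
    [0,0,0],
    [0,0,0],
    [0,0,0]
  ]
}}

```text
time_s: 48.1
position: [0.4637, 0.2844, 0.0732]
tcp_rot: [0.715, 0.7, -0.001, 0.002]
contact_force: [0.0, -0.0, -2.1]
gripper_width: 0.0302
```

Run:
```python
from h import *
go(np.array([.467,.286,.018]),R_t=down(np.radians(-1.8)))
```

```text
n 2 dist [ 0.33  0.16 -5.52] rv [0.002 0.003 0.01 ] tool d [0.18 0.32 5.52]
 slide [0.09, 0.16, 2.76] dr [0.001, 0.002, 0.005]
 slide [0.09, 0.16, 2.76] dr [0.001, 0.002, 0.005]
```

Request:
{"op": "apply_moves", "data": {
  "gripper": [1,1,1,1,1,1,1,1],
  "slide": [
    [0,0.2,0],
    [0,0.1,0.5],
    [0,0,1.5],
    [0,0,1.7],
    [0,0,1.0],
    [0,0,0.5],
    [0,0,0.2],
    [0,0,0]
  ],
  "dr": [
    [0,0,0.01],
    [0,0,0],
    [0,0,0],
    [0,0,0],
    [0,0,0],
    [0,0,0],
    [0,0,0],
    [0,0,0]
  ]
}}

```text
time_s: 48.9
position: [0.4697, 0.2854, 0.0186]
tcp_rot: [0.719, 0.695, 0.002, 0.002]
contact_force: [0.3, 0.4, -1.6]
gripper_width: 0.0299
```

Request:
{"op": "apply_moves", "data": {
  "gripper": [1,0.2,0.2,0.2,0.2,0.2,0.2,-0.2],
  "slide": [
    [0,0,0.2],
    [0,0,0],
    [0,0,0],
    [0,0,-1.0],
    [0,0,-3.0],
    [0,0,-4.0],
    [0,0,-4.0],
    [0,0,-2.0]
  ],
  "dr": [
    [0,0,0],
    [0,0,0],
    [0,0,0],
    [0,0,0],
    [0,0,0],
    [0,0,0],
    [0,0,0],
    [0,0,0]
  ]
}}

```text
time_s: 49.7
position: [0.4683, 0.2853, 0.1636]
tcp_rot: [0.719, 0.695, 0.001, 0.002]
contact_force: [0.8, 0.3, -0.3]
gripper_width: 0.0432
```

Run:
```python
from h import *
im,d=capture('wrist')
cv2.imwrite('pics/w27.png',im[:,:,::-1])
s=observe();print(s['position'],s['q'].round(2))
im,d,P,s=cloud('top');cv2.imwrite('pics/top2.png',im[:,:,::-1]);np.savez('top2.npz',im=im,P=P)
```

```text
[0.46957754 0.2860459  0.16613079] [ 0.55  0.29  1.85 -0.    1.    0.58]
```

View pics/w27.png

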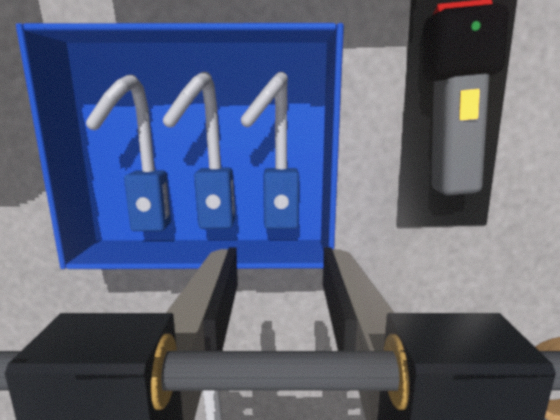

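View pics/top2.png

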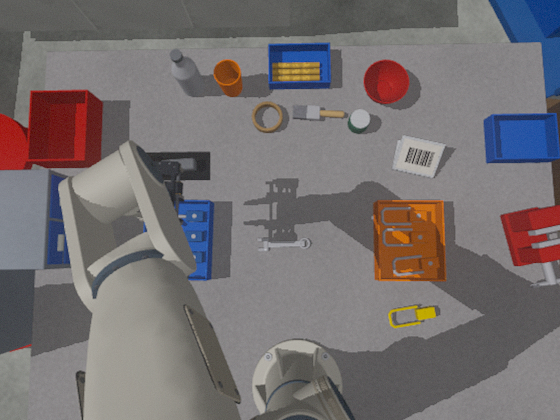

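All three hooks lie in the blue bin. In the top view the orange bin looks different, so I'll zoom in on it.

Run:
```python
import cv2,numpy as np
im=np.load('top2.npz')['im'];cv2.imwrite('pics/top2c.png',cv2.resize(im[190:290,365:455],None,fx=6,fy=6,interpolation=cv2.INTER_CUBIC)[:,:,::-1])
```

```text
(no output)
```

View pics/top2c.png

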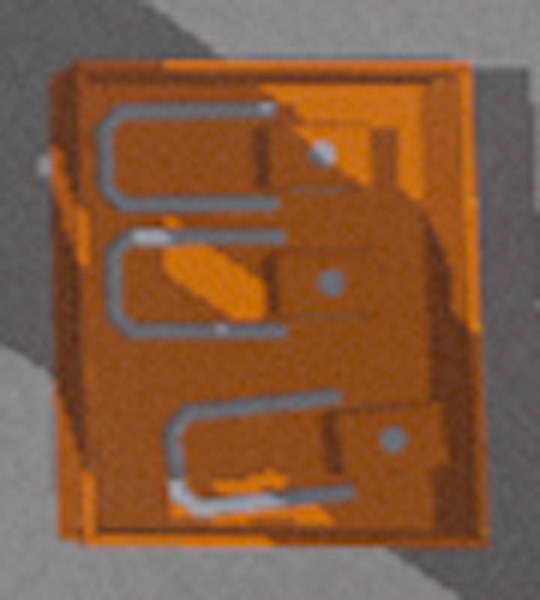

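Only shadow: the three links lie as placed, so all six parts are in. Now I'll measure the mat, scanner and barcode.

```bash
cat > scan.py <<'E'
from fit import *
def rect(x0,x1,w,st=3):
    return np.stack(np.meshgrid(np.arange(x0+1,x1,st),np.arange(-w/2+1,w/2,st)),-1).reshape(-1,2).astype(float)
SCAN=np.concatenate([rect(-68,32,34),rect(25,75,54)])
E
python3 - <<'E'
from scan import *
z=np.load('top0.npz');P=z['P'];im=z['im']
g=cv2.cvtColor(im,cv2.COLOR_RGB2HSV)[...,2]
w=np.zeros(g.shape,bool);w[140:195,130:222]=1
m=w&(g<60)&(P[...,2]<.012);p=P[m][:,:2]*1000
print('mat',cv2.minAreaRect(p.astype(np.float32)),len(p))
q=P[w&(P[...,2]>.015)]*1000;print('scanner pts',len(q),q.min(0),q.max(0),q[:,:2].mean(0))
x,c,n=fit(np.where(w[...,None],P,np.nan),[SCAN],[(610,330,np.radians(90))],zmin=.015);print('scanner',np.round(x[0,:2],1),np.degrees(x[0,2]),c,n)
# card
w=np.zeros(g.shape,bool);w[130:182,388:450]=1
hsv=cv2.cvtColor(im,cv2.COLOR_RGB2HSV)
q=P[w&(P[...,2]>.008)];A=np.c_[q[:,:2],np.ones(len(q))]
from numpy.linalg import lstsq
k=np.ones(len(q),bool)
for _ in range(8):
    co=lstsq(A[k],q[k,2],rcond=None)[0];r=q[:,2]-A@co;k=abs(r)<.003
nn=np.array([-co[0],-co[1],1]);nn/=np.linalg.norm(nn);print('plane n',nn.round(3),'tilt',np.degrees(np.arccos(nn[2])),'k',k.sum(),len(q),'downhill az',np.degrees(np.arctan2(nn[1],nn[0])))
u=np.array([nn[0],nn[1]])/np.hypot(nn[0],nn[1]);v=np.array([-u[1],u[0]])
t=q[k];a=t[:,:2]@u;b=t[:,:2]@v;print('extent',a.min(),a.max(),b.min(),b.max())
c=u*(a.min()+a.max())/2+v*(b.min()+b.max())/2;print('centre plate',c,co@[*c,1])
dk=w&(g<90)&(P[...,2]>.01);pp=P[dk];rs=abs(pp[:,2]-pp[:,:2]@co[:2]-co[2])<.005;pp=pp[rs]
a=pp[:,:2]@u;b=pp[:,:2]@v
k,lab,st,ce=cv2.connectedComponentsWithStats(cv2.dilate(dk.astype(np.uint8),np.ones((3,3))));print(st.tolist())
print('dark',len(pp),np.percentile(a,[2,98]),np.percentile(b,[2,98]),pp.mean(0))
cv2.imwrite('pics/card0.png',cv2.resize(im[125:190,380:455],None,fx=8,fy=8,interpolation=cv2.INTER_CUBIC)[:,:,::-1])
E
```

```text
mat ((619.837646484375, 346.3956298828125), (197.39610290527344, 82.05563354492188), 89.19026184082031) 850
scanner pts 772 [588.48913984 285.14384742  15.08160328] [644.44739856 433.93737355  45.24949754] [616.16571232 362.59114158]
scanner [618.4 349.7] 92.68886351754607 0.13878414663211824 738
plane n [-0.484  0.12   0.867] tilt 29.8950816394664 k 1139 1560 downhill az 166.04878661625855
extent -0.7413744196752594 -0.6518188456945737 0.12770156057474955 0.24764169846785827
centre plate [ 0.63080118 -0.35008197] 0.03793992408645319
[[0, 0, 560, 420, 234955], [405, 147, 7, 15, 52], [411, 148, 7, 16, 53], [416, 150, 7, 15, 49], [421, 151, 10, 15, 91]]
dark 47 [-0.71179727 -0.67920185] [0.15855474 0.21401874] [ 0.63119473 -0.34904095  0.03931467]
```

View pics/card0.png

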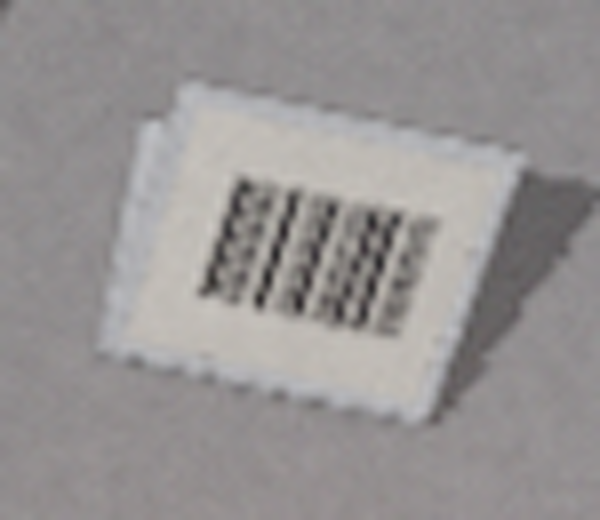

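The card plane tilts 29.9° with its normal towards azimuth 166°, and the bars' centre is at (0.631,-0.350,0.038). All of that matches the description. Moving over the scanner.

Run:
```python
from h import *
go(np.array([.610,.335,.16]),R_t=down(np.radians(2)))
```

```text
n 3 dist [14.08  4.92 -0.38] rv [ 0.007  0.    -0.068] tool d [ 5.38 13.91  0.48]
 slide [1.79, 4.64, 0.16] dr [0.002, 0.0, -0.023]
 slide [1.69, 4.68, 0.15] dr [0.002, 0.0, -0.023]
 slide [1.58, 4.71, 0.14] dr [0.002, 0.0, -0.023]
```

Request:
{"op": "apply_moves", "data": {
  "gripper": [-0.5,-0.5,-0.5,-0.5,-0.5,-0.5,-0.5,-0.5],
  "slide": [
    [1.0,2.5,0],
    [1.3,3.5,0],
    [1.2,3.5,0],
    [0.8,2.2,0],
    [0.5,1.2,0],
    [0.2,0.4,0],
    [0,0.1,0],
    [0,0,0]
  ],
  "dr": [
    [0,0,-0.02],
    [0,0,-0.02],
    [0,0,-0.02],
    [0,0,-0.01],
    [0,0,0],
    [0,0,0],
    [0,0,0],
    [0,0,0]
  ]
}}

```text
time_s: 50.6
position: [0.6037, 0.3358, 0.1616]
tcp_rot: [0.693, 0.721, -0.0, 0.002]
contact_force: [-0.6, -1.1, -0.0]
gripper_width: 0.0688
```

Run:
```python
from scan import *
im,d,P,s=cloud('wrist');print(s['position'])
x,c,n=fit(P,[SCAN],[(616,347,np.radians(92))],zmin=.02)
print('scanner',np.round(x[0],3),np.degrees(x[0,2]),c,n)
g=cv2.cvtColor(im,cv2.COLOR_RGB2HSV)[...,2]
m=(g<40)&(P[...,2]<.010)&(P[...,2]>-.003)&(abs(P[...,0]-.616)<.06);p=P[m][:,:2]*1000;print('mat',cv2.minAreaRect(p.astype(np.float32)),len(p))
out=im.copy()
for u,v in proj('wrist',np.c_[tf(x[0],SCAN)/1000,np.full(len(SCAN),.036)],s): cv2.circle(out,(int(u),int(v)),1,(255,0,255),-1)
cv2.imwrite('pics/w28.png',out[:,:,::-1])
c,sn=np.cos(x[0,2]),np.sin(x[0,2]);print('grasp pt x=-2',x[0,:2]+np.array([c,sn])*-2)
```

```text
[0.60372321 0.33577067 0.16157248]
scanner [616.194 353.827   1.621] 92.86452823039156 0.033206110887923135 8913
mat ((620.6634521484375, 346.84344482421875), (81.76414489746094, 196.42510986328125), 0.47008174657821655) 3088
grasp pt x=-2 [616.29349939 351.82954147]
```

View pics/w28.png

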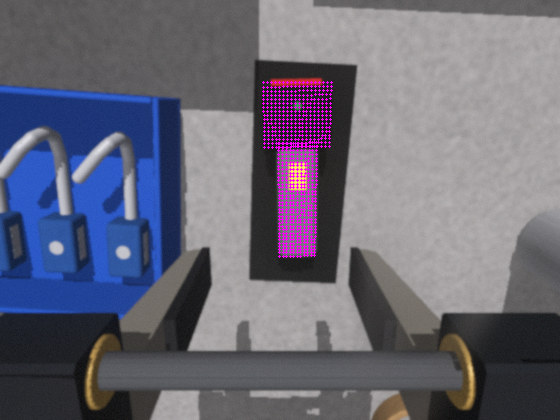

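The overlay sits on the scanner (head (297,115), handle (297,200)). Its origin is at (616,354) and the mat centre at (621,347). Descending onto the handle.

Run:
```python
from h import *
go(np.array([.6163,.353,.014]),R_t=down(np.radians(2.8)))
```

```text
n 3 dist [  1.27   1.73 -14.76] rv [ 0.002  0.003 -0.008] tool d [ 1.71  1.31 14.76]
 slide [0.57, 0.44, 4.92] dr [0.001, 0.001, -0.003]
 slide [0.57, 0.44, 4.92] dr [0.001, 0.001, -0.003]
 slide [0.56, 0.45, 4.92] dr [0.001, 0.001, -0.003]
```

Request:
{"op": "apply_moves", "data": {
  "gripper": [-0.4,-0.4,-0.4,-0.4,-0.4,-0.4,-0.4,-0.4],
  "slide": [
    [0.5,0.4,0.5],
    [0.5,0.4,1.5],
    [0.4,0.2,2.0],
    [0.1,0.1,2.0],
    [0,0,2.0],
    [0,0,1.5],
    [0,0,0.8],
    [0,0,0.2]
  ],
  "dr": [
    [0,0,-0.008],
    [0,0,0],
    [0,0,0],
    [0,0,0],
    [0,0,0],
    [0,0,0],
    [0,0,0],
    [0,0,0]
  ]
}}

```text
time_s: 51.45
position: [0.6127, 0.353, 0.0484]
tcp_rot: [0.689, 0.725, -0.0, 0.002]
contact_force: [0.1, -0.8, 0.5]
gripper_width: 0.0642
```

Run:
```python
from h import *
go(np.array([.6163,.353,.014]),R_t=down(np.radians(2.8)))
```

```text
n 1 dist [ 0.36 -0.   -3.44] rv [0.002 0.003 0.002] tool d [-0.01  0.35  3.44]
 slide [-0.01, 0.35, 3.44] dr [0.002, 0.003, 0.002]
```

Request:
{"op": "apply_moves", "data": {
  "gripper": [-0.4,-0.4,-0.4,-0.4,-0.4,1,1,1],
  "slide": [
    [0,0.2,0.6],
    [0,0.1,1.2],
    [0,0,1.0],
    [0,0,0.4],
    [0,0,0.1],
    [0,0,0],
    [0,0,0],
    [0,0,0]
  ],
  "dr": [
    [0,0,0],
    [0,0,0],
    [0,0,0],
    [0,0,0],
    [0,0,0],
    [0,0,0],
    [0,0,0],
    [0,0,0]
  ]
}}

```text
time_s: 52.25
position: [0.6176, 0.3539, 0.0147]
tcp_rot: [0.689, 0.725, 0.001, 0.002]
contact_force: [0.7, -0.3, -0.1]
gripper_width: 0.0426
```

Request:
{"op": "apply_moves", "data": {
  "gripper": [1,1,1,1,1,1,1,1],
  "slide": [
    [0,0,0],
    [0,0,0],
    [0,0,-1.0],
    [0,0,-2.5],
    [0,0,-3.5],
    [0,0,-3.0],
    [0,0,-1.5],
    [0,0,-0.5]
  ],
  "dr": [
    [0,0,0],
    [0,0,0],
    [0,0,0],
    [0,0,0],
    [0,0,0],
    [0,0,0],
    [0,0,0],
    [0,0,0]
  ]
}}

```text
time_s: 53.05
position: [0.6156, 0.3532, 0.1398]
tcp_rot: [0.689, 0.725, -0.0, 0.002]
contact_force: [0.8, 0.1, -2.7]
gripper_width: 0.0337
```

Run:
```python
from scan import *
im,d,P,s=cloud('wrist');print(s['position'],s['gripper_width'])
cv2.imwrite('pics/w29.png',im[:,:,::-1])
```

```text
[0.6155894  0.35321926 0.13980136] 0.033723192817853305
```

View pics/w29.png

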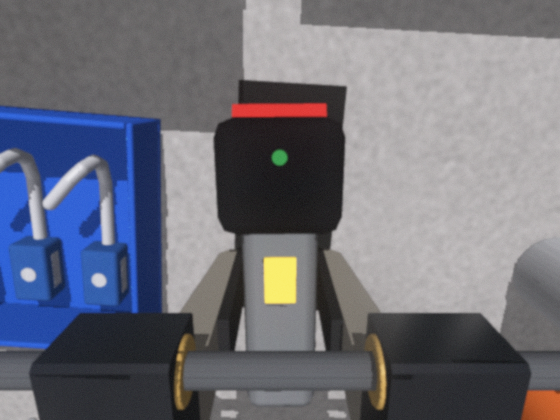

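```bash
cat > scpose.py <<'E'
from scan import *
def scpose(save):
    im,d,P,s=cloud('wrist');R0=R.from_quat(s['tcp_rot']).as_matrix()
    T=((P-s['position'])@R0)*1000  # tool coords mm
    g=im.astype(int)
    blk=(g.max(2)<60)&(T[...,2]<30)&(T[...,2]>-60)&(T[...,0]>22)&(T[...,0]<90)&(abs(T[...,1])<35)
    h=T[blk];top=np.median(h[:,2]);print('head top tool z',top.round(1),'->underside tool z',(top+36).round(1))
    h=h[abs(h[:,2]-top)<5];r=cv2.minAreaRect(h[:,:2].astype(np.float32));print('head rect tool',r, 'x range',np.percentile(h[:,0],[1,99]).round(1),'y',np.percentile(h[:,1],[1,99]).round(1))
    red=(g[...,0]>150)&(g[...,1]<60)&(T[...,0]>40)&(T[...,0]<110)&(abs(T[...,1])<35)
    q=T[red]
    if len(q): print('red',q.mean(0).round(1),np.percentile(q[:,0],[2,98]).round(1))
    cv2.imwrite(f'pics/{save}.png',im[:,:,::-1])
E
python3 -c "
from scpose import *
scpose('w30')"
```

```text
head top tool z -23.4 ->underside tool z 12.6
head rect tool ((48.086456298828125, -0.6093997955322266), (51.92453384399414, 47.897029876708984), 89.31291198730469) x range [25.8 71. ] y [-25.4  24.2]
red [74.9 -0.  -2. ] [72.5 77.4]
```

The head is level and centred: underside 12.6 mm below the TCP, window about 75.5 mm ahead. Computing the carry to the scan pose.

Run:
```python
from h import *
go(np.array([.5093,-.3192,.14]),R_t=down(np.radians(-104)),vmax=4.3)
```

```text
n 16 dist [-10.6  -67.22   0.16] rv [3.000e-03 1.000e-03 1.866e+00] tool d [-6.66e+01 -1.40e+01  4.00e-02]
 slide [-4.16, -0.87, 0.0] dr [0.0, 0.0, 0.117]
 slide [-4.24, -0.38, 0.0] dr [0.0, 0.0, 0.117]
 slide [-4.25, 0.11, 0.0] dr [0.0, 0.0, 0.117]
 slide [-4.21, 0.6, 0.0] dr [0.0, 0.0, 0.117]
 slide [-4.11, 1.09, 0.0] dr [0.0, 0.0, 0.117]
 slide [-3.96, 1.56, 0.0] dr [0.0, 0.0, 0.117]
 slide [-3.75, 2.01, -0.0] dr [0.0, 0.0, 0.117]
 slide [-3.49, 2.43, -0.0] dr [0.0, 0.0, 0.117]
 slide [-3.18, 2.82, -0.0] dr [0.0, 0.0, 0.117]
 slide [-2.83, 3.17, -0.0] dr [0.0, 0.0, 0.117]
 slide [-2.44, 3.48, -0.0] dr [0.0, 0.0, 0.117]
 slide [-2.02, 3.74, -0.0] dr [0.0, 0.0, 0.117]
 slide [-1.57, 3.95, -0.01] dr [0.0, 0.0, 0.117]
 slide [-1.1, 4.11, -0.01] dr [0.0, 0.0, 0.117]
 slide [-0.62, 4.21, -0.01] dr [0.0, 0.0, 0.117]
 slide [-0.12, 4.25, -0.01] dr [0.0, 0.0, 0.117]
```

Request:
{"op": "apply_moves", "data": {
  "gripper": [1,1,1,1,1,1,1,1],
  "slide": [
    [-2.5,-0.5,0],
    [-4.0,-0.4,0],
    [-4.2,0.1,0],
    [-4.2,0.6,0],
    [-4.1,1.1,0],
    [-4.0,1.5,0],
    [-3.8,2.0,0],
    [-3.5,2.4,0]
  ],
  "dr": [
    [0,0,0.08],
    [0,0,0.115],
    [0,0,0.115],
    [0,0,0.115],
    [0,0,0.115],
    [0,0,0.115],
    [0,0,0.115],
    [0,0,0.115]
  ]
}}

```text
time_s: 53.95
position: [0.5634, 0.0282, 0.1258]
tcp_rot: [0.937, 0.348, -0.009, 0.0]
contact_force: [0.8, -0.7, -0.7]
gripper_width: 0.0335
```

Run:
```python
from h import *
go(np.array([.5093,-.3192,.135]),R_t=down(np.radians(-104)),vmax=4)
```

```text
n 9 dist [ -5.41 -34.74   0.92] rv [0.003 0.018 0.956] tool d [-26.79  22.78  -0.61]
 slide [-2.98, 2.53, -0.07] dr [0.0, 0.002, 0.106]
 slide [-2.69, 2.83, -0.07] dr [0.0, 0.002, 0.106]
 slide [-2.38, 3.1, -0.08] dr [0.0, 0.002, 0.106]
 slide [-2.03, 3.34, -0.09] dr [0.0, 0.002, 0.106]
 slide [-1.67, 3.53, -0.09] dr [0.0, 0.002, 0.106]
 slide [-1.28, 3.69, -0.09] dr [0.0, 0.002, 0.106]
 slide [-0.89, 3.8, -0.1] dr [0.0, 0.002, 0.106]
 slide [-0.48, 3.88, -0.1] dr [0.0, 0.002, 0.106]
 slide [-0.06, 3.91, -0.1] dr [0.0, 0.002, 0.106]
```

Request:
{"op": "apply_moves", "data": {
  "gripper": [1,1,1,1,1,1,1,1],
  "slide": [
    [-3.0,2.5,-0.2],
    [-2.7,2.8,-0.2],
    [-2.4,3.1,-0.2],
    [-2.0,3.3,-0.2],
    [-1.7,3.5,-0.2],
    [-1.3,3.6,-0.2],
    [-0.8,2.8,-0.1],
    [-0.4,1.8,0]
  ],
  "dr": [
    [0,0,0.106],
    [0,0,0.106],
    [0,0,0.106],
    [0,0,0.106],
    [0,0,0.106],
    [0,0,0.106],
    [0,0,0.1],
    [0,0,0.08]
  ]
}}

```text
time_s: 54.75
position: [0.4994, -0.2594, 0.1291]
tcp_rot: [0.997, -0.072, -0.018, 0.002]
contact_force: [-0.7, 0.3, -1.9]
gripper_width: 0.0337
```

Run:
```python
from h import *
go(np.array([.5093,-.3192,.1253]),R_t=down(np.radians(-104)),vmax=2)
s=observe();print(s['gripper_width'])
```

```text
n 4 dist [ 0.99 -5.98 -0.38] rv [0.009 0.034 0.101] tool d [1.85 5.78 0.35]
 slide [0.46, 1.44, 0.09] dr [0.002, 0.009, 0.025]
 slide [0.5, 1.43, 0.09] dr [0.002, 0.009, 0.025]
 slide [0.53, 1.42, 0.09] dr [0.002, 0.009, 0.025]
 slide [0.57, 1.41, 0.09] dr [0.002, 0.009, 0.025]
0.033722701188542946
```

Request:
{"op": "apply_moves", "data": {
  "gripper": [1,1,1,1,1,1,1,1],
  "slide": [
    [0.4,1.5,0],
    [0.5,1.4,0],
    [0.4,1.1,0],
    [0.3,0.7,0],
    [0.1,0.3,0],
    [0,0.1,0],
    [0,0,0],
    [0,0,0]
  ],
  "dr": [
    [0,0.01,0.03],
    [0,0.01,0.03],
    [0,0.01,0.02],
    [0,0,0.01],
    [0,0,0],
    [0,0,0],
    [0,0,0],
    [0,0,0]
  ]
}}

```text
time_s: 55.55
position: [0.5057, -0.315, 0.1247]
tcp_rot: [0.993, -0.118, -0.004, 0.003]
contact_force: [0.0, 1.0, -2.3]
gripper_width: 0.0338
```

```bash
cat > beam.py <<'E'
from scpose import *
def beam():
    s=observe();R0=R.from_quat(s['tcp_rot']).as_matrix();p=s['position']
    # scanner axes: x=tool x, z=-tool z, y=-tool y
    w=p+R0@np.array([.0755,-.0003,.0006]);sx,sy,sz=R0[:,0],-R0[:,1],-R0[:,2]
    bx=.5*sx-.866*sz; bz=np.cross(bx,sy)
    n=np.array([-.484,.12,.867]);n/=np.linalg.norm(n);b=np.array([.631,-.3495,.038])
    by=np.array([np.sin(np.radians(14)),np.cos(np.radians(14)),0])
    v=b-w;print('barcode in window xyz mm',(np.array([v@bx,v@sy,v@bz])*1000).round(1),'angle',np.arccos(abs(bx@n)).round(3),'y ang',np.arccos(min(1,abs(sy@by))).round(3),'w',s['gripper_width'],'t',s['time_s'],'qd',abs(s['qd']).max().round(3))
E
python3 - <<'E'
from beam import *
beam()
go(np.array([.5093,-.3192,.1253]),R_t=down(np.radians(-104)),vmax=2)
scpose('w31')
E
```

```text
barcode in window xyz mm [101.2  -4.    5.1] angle 0.009 y ang 0.01 w 0.03382965437434101 t 55.55 qd 0.005
n 1 dist [ 0.36 -0.42  0.06] rv [0.006 0.008 0.008] tool d [ 0.45  0.33 -0.06]
 slide [0.45, 0.33, -0.06] dr [0.006, 0.008, 0.008]
head top tool z -23.4 ->underside tool z 12.6
head rect tool ((47.54350280761719, 0.025918960571289062), (52.160160064697266, 49.0348014831543), 89.49488830566406) x range [25.3 70.9] y [-24.7  24.9]
red [74.9  0.  -6.7] [72.9 76.5]
```

View pics/w31.png

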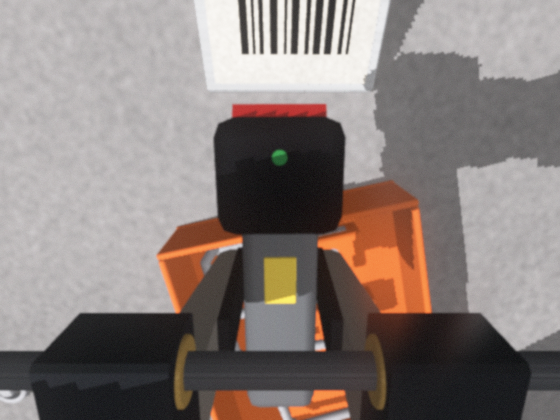

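The beam geometry is inside limits, but in the view the bars are centred near x=297, not 280. I'll check that with the wrist cloud before holding.

Run:
```python
from beam import *
im,d,P,s=cloud('wrist');R0=R.from_quat(s['tcp_rot']).as_matrix()
T=((P-s['position'])@R0)*1000
g=im.max(2)
bars=(g<70);bars[60:]=0;bars[:,:225]=0;bars[:,375:]=0
card=(im.min(2)>150);card[85:]=0
for n,m in(('bars',bars),):
    for v in (5,20,35,45):
        u=np.where(m[v])[0]
        if len(u): print(n,v,u.min(),u.max(),'world',P[v,u.min()].round(4),P[v,u.max()].round(4),'tool y',T[v,u.min()].round(1),T[v,u.max()].round(1))
for v in (20,60,80):
    u=np.where(card[v])[0];print('card',v,u.min(),u.max(),P[v,u.min()+2].round(4),P[v,u.max()-2].round(4),T[v,u.min()+2].round(1),T[v,u.max()-2].round(1))
```

```text
bars 5 240 345 world [ 0.6412 -0.3237  0.0419] [ 0.6262 -0.3855  0.043 ] tool y [134.4 -23.7  81.7] [134.2  39.8  81. ]
bars 20 242 343 world [ 0.6338 -0.3226  0.0376] [ 0.6191 -0.3838  0.0379] tool y [126.9 -23.2  86. ] [127.   39.8  86.1]
bars 35 243 341 world [ 0.6261 -0.3207  0.033 ] [ 0.6115 -0.3819  0.0329] tool y [119.1 -23.2  90.7] [119.2  39.7  91.2]
bars 45 244 340 world [ 0.6207 -0.3196  0.0297] [ 0.6061 -0.3807  0.0297] tool y [113.6 -23.   94.1] [113.7  39.8  94.4]
card 20 0 559 [ 6.811e-01 -1.546e-01 -5.000e-04] [ 5.885e-01 -5.409e-01  2.000e-04] [ 133.9 -197.7  123. ] [134.3 199.4 124.8]
card 60 0 559 [ 0.6562 -0.1436  0.0007] [ 5.611e-01 -5.403e-01  1.000e-04] [ 107.2 -202.6  122. ] [107.6 205.3 125.1]
card 80 0 530 [ 0.6438 -0.1366 -0.0008] [ 0.5518 -0.5192 -0.0008] [  93.4 -206.6  123.5] [ 93.6 187.  126. ]
```

The wrist cloud puts the barcode centre about 11 mm off along the scan line; the top view says 4 mm, and the limit is 20. I'll split the difference with +8 mm sideways and +3 mm ahead, then hold.

Request:
{"op": "apply_moves", "data": {
  "gripper": [1,1,1,1,1,1,1,1],
  "slide": [
    [0.1,0.3,0],
    [0.1,0.2,0],
    [0.1,0.2,0],
    [0,0.1,0],
    [0,0,0],
    [0,0,0],
    [0,0,0],
    [0,0,0]
  ],
  "dr": [
    [0,0,0.005],
    [0,0,0],
    [0,0,0],
    [0,0,0],
    [0,0,0],
    [0,0,0],
    [0,0,0],
    [0,0,0]
  ]
}}

```text
time_s: 56.45
position: [0.5069, -0.3239, 0.125]
tcp_rot: [0.993, -0.12, -0.004, 0.003]
contact_force: [0.6, 0.5, -2.1]
gripper_width: 0.0338
```

Request:
{"op": "apply_moves", "data": {
  "gripper": [1,1,1,1,1,1,1,1],
  "slide": [
    [0,0,0],
    [0,0,0],
    [0,0,0],
    [0,0,0],
    [0,0,0],
    [0,0,0],
    [0,0,0],
    [0,0,0]
  ],
  "dr": [
    [0,0,0],
    [0,0,0],
    [0,0,0],
    [0,0,0],
    [0,0,0],
    [0,0,0],
    [0,0,0],
    [0,0,0]
  ]
}}

```text
time_s: 57.25
position: [0.5069, -0.3237, 0.125]
tcp_rot: [0.993, -0.12, -0.004, 0.003]
contact_force: [-0.2, -0.6, -1.8]
gripper_width: 0.034
```

Run:
```python
from beam import *
beam();scpose('w32')
```

```text
barcode in window xyz mm [99.9  4.8  2.1] angle 0.01 y ang 0.007 w 0.03402141761476704 t 57.25 qd 0.001
head top tool z -23.4 ->underside tool z 12.6
head rect tool ((47.58013916015625, 0.16411590576171875), (51.740928649902344, 48.272525787353516), 89.9878921508789) x range [25.3 70.9] y [-24.6  24.8]
red [74.9  0.2 -6.7] [72.9 76.5]
```

View pics/w32.png

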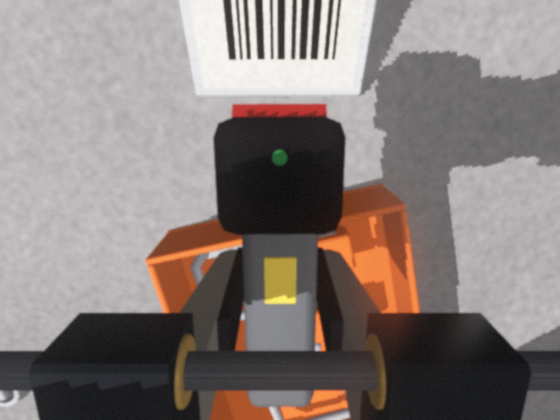

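The bars (225–340) are now centred on the scanner at about 282 and the pose is steady. Holding on.

Request:
{"op": "apply_moves", "data": {
  "gripper": [1,1,1,1,1,1,1,1],
  "slide": [
    [0,0,0],
    [0,0,0],
    [0,0,0],
    [0,0,0],
    [0,0,0],
    [0,0,0],
    [0,0,0],
    [0,0,0]
  ],
  "dr": [
    [0,0,0],
    [0,0,0],
    [0,0,0],
    [0,0,0],
    [0,0,0],
    [0,0,0],
    [0,0,0],
    [0,0,0]
  ]
}}

```text
time_s: 58.1
position: [0.5069, -0.3237, 0.125]
tcp_rot: [0.993, -0.12, -0.004, 0.003]
contact_force: [0.8, -0.1, -1.4]
gripper_width: 0.034
```

Request:
{"op": "apply_moves", "data": {
  "gripper": [1,1,1,1,1,1,1,1],
  "slide": [
    [0,0,0],
    [0,0,0],
    [0,0,0],
    [0,0,0],
    [0,0,0],
    [0,0,0],
    [0,0,0],
    [0,0,0]
  ],
  "dr": [
    [0,0,0],
    [0,0,0],
    [0,0,0],
    [0,0,0],
    [0,0,0],
    [0,0,0],
    [0,0,0],
    [0,0,0]
  ]
}}

```text
time_s: 58.9
position: [0.5069, -0.3237, 0.125]
tcp_rot: [0.993, -0.12, -0.004, 0.003]
contact_force: [0.2, 0.4, -1.8]
gripper_width: 0.0336
```

Run:
```python
from beam import *
beam()
# return: mat centre (620.7,346.8), yaw 90.5; scanner origin ~ TCP -0.5 along
im,d,P,s=cloud('top');cv2.imwrite('pics/top3.png',im[:,:,::-1])
b,o=masks(im)
go(np.array([.612,.346,.14]),R_t=down(np.radians(.5)),vmax=4.3)
```

```text
barcode in window xyz mm [99.9  4.8  2.2] angle 0.01 y ang 0.007 w 0.03355911539043713 t 58.9 qd 0.001
n 16 dist [10.51 66.97  1.5 ] rv [-0.002  0.011 -1.82 ] tool d [ -5.79 -67.53  -1.88]
 slide [-0.36, -4.22, -0.12] dr [-0.0, 0.001, -0.114]
 slide [0.12, -4.23, -0.12] dr [-0.0, 0.001, -0.114]
 slide [0.6, -4.19, -0.12] dr [-0.0, 0.001, -0.114]
 slide [1.07, -4.1, -0.12] dr [-0.0, 0.001, -0.114]
 slide [1.53, -3.95, -0.12] dr [-0.0, 0.001, -0.114]
 slide [1.97, -3.75, -0.12] dr [-0.0, 0.001, -0.114]
 slide [2.38, -3.5, -0.12] dr [-0.0, 0.001, -0.114]
 slide [2.76, -3.21, -0.12] dr [-0.0, 0.001, -0.114]
 slide [3.11, -2.87, -0.11] dr [-0.0, 0.001, -0.114]
 slide [3.42, -2.5, -0.11] dr [-0.0, 0.001, -0.114]
 slide [3.68, -2.1, -0.11] dr [-0.0, 0.001, -0.114]
 slide [3.89, -1.67, -0.11] dr [-0.0, 0.001, -0.114]
 slide [4.06, -1.21, -0.11] dr [-0.0, 0.001, -0.114]
 slide [4.17, -0.75, -0.1] dr [-0.0, 0.001, -0.114]
 slide [4.23, -0.27, -0.1] dr [-0.0, 0.001, -0.114]
 slide [4.23, 0.21, -0.1] dr [-0.0, 0.001, -0.114]
```

View pics/top3.png

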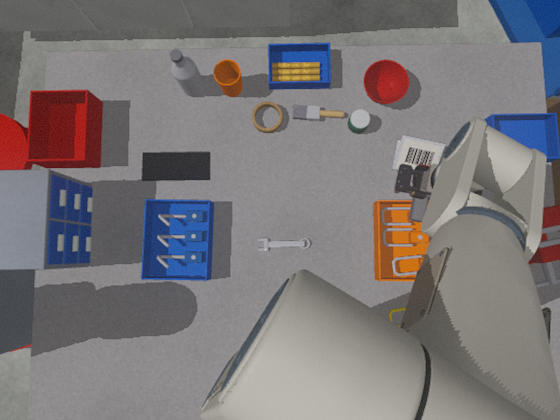

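Held steady for about 2.5 s. All the parts are still in their bins and the mat (176,166) is clear. Carrying the scanner back.

Request:
{"op": "apply_moves", "data": {
  "gripper": [1,1,1,1,1,1,1,1],
  "slide": [
    [-0.2,-2.5,-0.4],
    [0.1,-4.0,-0.4],
    [0.6,-4.2,-0.4],
    [1.1,-4.1,-0.3],
    [1.5,-4.0,-0.3],
    [2.0,-3.8,-0.3],
    [2.4,-3.5,-0.3],
    [2.8,-3.2,-0.3]
  ],
  "dr": [
    [0,0,-0.08],
    [0,0,-0.114],
    [0,0,-0.114],
    [0,0,-0.114],
    [0,0,-0.114],
    [0,0,-0.114],
    [0,0,-0.114],
    [0,0,-0.114]
  ]
}}

```text
time_s: 59.75
position: [0.5652, -0.0025, 0.1511]
tcp_rot: [0.946, 0.325, -0.004, 0.002]
contact_force: [0.4, 0.4, -1.6]
gripper_width: 0.0338
```

Run:
```python
from h import *
go(np.array([.618,.346,.14]),R_t=down(np.radians(.5)),vmax=4)
```

```text
n 9 dist [ 5.28 34.85 -1.11] rv [-0.003  0.008 -0.918] tool d [ 25.58 -24.25   0.86]
 slide [2.84, -2.69, 0.1] dr [-0.0, 0.001, -0.102]
 slide [3.1, -2.39, 0.1] dr [-0.0, 0.001, -0.102]
 slide [3.33, -2.06, 0.1] dr [-0.0, 0.001, -0.102]
 slide [3.52, -1.71, 0.1] dr [-0.0, 0.001, -0.102]
 slide [3.68, -1.35, 0.11] dr [-0.0, 0.001, -0.102]
 slide [3.8, -0.96, 0.11] dr [-0.0, 0.001, -0.102]
 slide [3.87, -0.57, 0.11] dr [-0.0, 0.001, -0.102]
 slide [3.91, -0.18, 0.12] dr [-0.0, 0.001, -0.102]
 slide [3.91, 0.22, 0.12] dr [-0.0, 0.001, -0.102]
```

Request:
{"op": "apply_moves", "data": {
  "gripper": [1,1,1,1,1,1,1,1],
  "slide": [
    [2.8,-2.7,0],
    [3.1,-2.4,0],
    [3.3,-2.1,0],
    [3.5,-1.7,0],
    [3.7,-1.4,0],
    [3.6,-1.0,0],
    [3.0,-0.5,0],
    [2.0,-0.2,0]
  ],
  "dr": [
    [0,0,-0.102],
    [0,0,-0.102],
    [0,0,-0.102],
    [0,0,-0.102],
    [0,0,-0.102],
    [0,0,-0.102],
    [0,0,-0.1],
    [0,0,-0.08]
  ]
}}

```text
time_s: 60.55
position: [0.6008, 0.2948, 0.1505]
tcp_rot: [0.734, 0.679, -0.002, 0.001]
contact_force: [1.7, -0.4, -1.3]
gripper_width: 0.0339
```

Run:
```python
from h import *
go(np.array([.6205,.346,.12]),R_t=down(np.radians(.5)),vmax=2)
```

```text
n 4 dist [ 1.97  5.12 -3.05] rv [-0.002  0.005 -0.088] tool d [5.28 1.56 3.02]
 slide [1.32, 0.39, 0.76] dr [-0.0, 0.001, -0.022]
 slide [1.31, 0.42, 0.76] dr [-0.0, 0.001, -0.022]
 slide [1.3, 0.45, 0.76] dr [-0.0, 0.001, -0.022]
 slide [1.29, 0.48, 0.76] dr [-0.0, 0.001, -0.022]
```

Request:
{"op": "apply_moves", "data": {
  "gripper": [1,1,1,1,1,1,1,1],
  "slide": [
    [1.3,0.4,0.6],
    [1.2,0.4,0.8],
    [1.0,0.3,0.8],
    [0.7,0.2,0.6],
    [0.4,0.1,0.3],
    [0.1,0,0],
    [0,0,0],
    [0,0,0]
  ],
  "dr": [
    [0,0,-0.025],
    [0,0,-0.025],
    [0,0,-0.02],
    [0,0,-0.01],
    [0,0,0],
    [0,0,0],
    [0,0,0],
    [0,0,0]
  ]
}}

```text
time_s: 61.35
position: [0.6176, 0.3429, 0.1146]
tcp_rot: [0.706, 0.708, -0.004, 0.001]
contact_force: [0.2, 0.2, -1.7]
gripper_width: 0.0337
```

Run:
```python
from scpose import *
go(np.array([.6205,.346,.017]),R_t=down(np.radians(.5)),vmax=2)
scpose('w33')
```

```text
n 5 dist [ 0.29  0.31 -9.76] rv [-0.004  0.007 -0.006] tool d [0.38 0.33 9.76]
 slide [0.08, 0.07, 1.95] dr [-0.001, 0.001, -0.001]
 slide [0.07, 0.07, 1.95] dr [-0.001, 0.001, -0.001]
 slide [0.07, 0.06, 1.95] dr [-0.001, 0.001, -0.001]
 slide [0.07, 0.06, 1.95] dr [-0.001, 0.001, -0.001]
 slide [0.06, 0.06, 1.95] dr [-0.001, 0.001, -0.001]
head top tool z -23.4 ->underside tool z 12.6
head rect tool ((47.895652770996094, -0.5474491119384766), (51.82392501831055, 47.91208267211914), 89.73285675048828) x range [25.8 71. ] y [-25.4  24.1]
red [74.9  1.4 -1.7] [72.5 77.4]
```

View pics/w33.png

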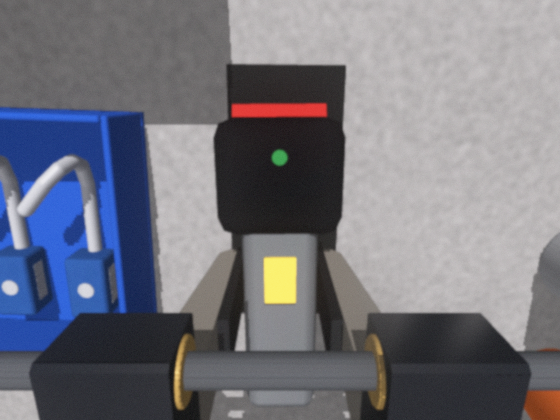

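The scanner is over the mat and parallel to it. Lowering in two steps.

Request:
{"op": "apply_moves", "data": {
  "gripper": [1,1,1,1,1,1,1,1],
  "slide": [
    [0.1,0.1,0.8],
    [0.1,0.1,1.8],
    [0.1,0.1,2.0],
    [0,0,2.0],
    [0,0,1.2],
    [0,0,0.5],
    [0,0,0.1],
    [0,0,0]
  ],
  "dr": [
    [0,0.007,-0.005],
    [0,0,0],
    [0,0,0],
    [0,0,0],
    [0,0,0],
    [0,0,0],
    [0,0,0],
    [0,0,0]
  ]
}}

```text
time_s: 62.2
position: [0.6205, 0.3449, 0.0238]
tcp_rot: [0.705, 0.709, -0.001, -0.002]
contact_force: [0.5, -0.4, -2.0]
gripper_width: 0.0336
```

Run:
```python
from scpose import *
go(np.array([.6205,.346,.016]),R_t=down(np.radians(.5)),vmax=2)
```

```text
n 1 dist [ 0.    0.11 -0.78] rv [-0.004 -0.001 -0.002] tool d [0.11 0.01 0.78]
 slide [0.11, 0.01, 0.78] dr [-0.004, -0.001, -0.002]
```

Request:
{"op": "apply_moves", "data": {
  "gripper": [1,1,1,1,1,-0.3,-0.3,-0.3],
  "slide": [
    [0,0,0.3],
    [0,0,0.3],
    [0,0,0.2],
    [0,0,0],
    [0,0,0],
    [0,0,0],
    [0,0,0],
    [0,0,0]
  ],
  "dr": [
    [0,0,0],
    [0,0,0],
    [0,0,0],
    [0,0,0],
    [0,0,0],
    [0,0,0],
    [0,0,0],
    [0,0,0]
  ]
}}

```text
time_s: 63.0
position: [0.6228, 0.3463, 0.019]
tcp_rot: [0.705, 0.71, 0.002, -0.001]
contact_force: [0.2, -0.6, 0.5]
gripper_width: 0.0559
```

Request:
{"op": "apply_moves", "data": {
  "gripper": [-0.3,-0.3,-0.3,-0.3,-0.3,-0.3,-0.3,-0.3],
  "slide": [
    [0,0,0],
    [0,0,-0.8],
    [0,0,-2.0],
    [0,0,-3.5],
    [0,0,-4.0],
    [0,0,-3.5],
    [0,0,-1.5],
    [0,0,-0.5]
  ],
  "dr": [
    [0,0,0],
    [0,0,0],
    [0,0,0],
    [0,0,0],
    [0,0,0],
    [0,0,0],
    [0,0,0],
    [0,0,0]
  ]
}}

```text
time_s: 63.8
position: [0.6218, 0.3452, 0.1839]
tcp_rot: [0.705, 0.709, 0.001, -0.001]
contact_force: [0.2, -0.2, -1.1]
gripper_width: 0.0596
```

Run:
```python
from scan import *
im,d,P,s=cloud('wrist');print(s['position'])
x,c,n=fit(P,[SCAN],[(620,346,np.radians(90.5))],zmin=.02)
print('scanner',np.round(x[0],3),np.degrees(x[0,2]),c,n)
g=cv2.cvtColor(im,cv2.COLOR_RGB2HSV)[...,2]
m=(g<40)&(P[...,2]<.010)&(P[...,2]>-.003)&(abs(P[...,0]-.616)<.06);p=P[m][:,:2]*1000;print('mat',cv2.minAreaRect(p.astype(np.float32)),len(p))
def zz(xm,ym):
    T=tf(x[0],np.array([[xm,ym]]))[0]/1000
    k=np.hypot(P[...,0]-T[0],P[...,1]-T[1])<.006;return np.nanmedian(P[k][:,2]).round(4)
print('heights head/handle',[zz(40,15),zz(40,-15),zz(-5,0),zz(-45,0)])
cv2.imwrite('pics/w34.png',im[:,:,::-1])
im,d,P,s=cloud('top');cv2.imwrite('pics/top4.png',im[:,:,::-1])
```

```text
[0.62184753 0.34522684 0.18392229]
scanner [620.332 346.082   1.581] 90.59067816521694 0.03025676783834763 7439
mat ((620.252685546875, 346.73504638671875), (81.51506805419922, 195.9600372314453), 0.2617880702018738) 3621
heights head/handle [np.float64(0.0388), np.float64(0.0389), np.float64(0.0363), np.float64(0.035)]
```

View pics/w34.png

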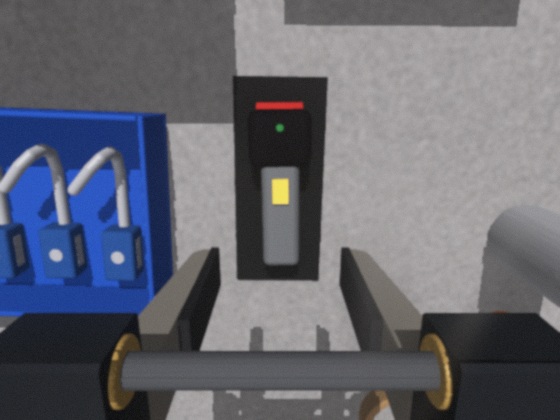

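View pics/top4.png

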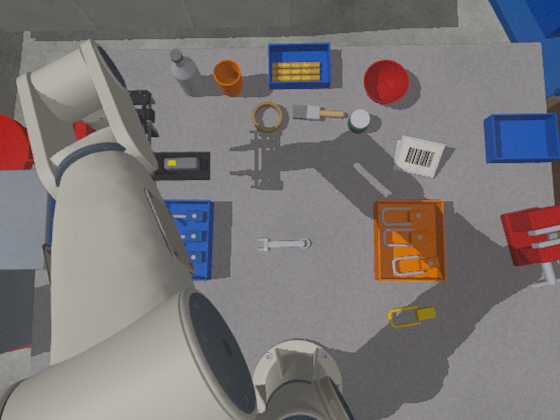

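The scanner lies flat on the mat's centre line, within 1 mm of the centre and about 0.3° of the mat's direction. The parts are in their bins, the bystanders sit where they began, and the gripper is clear. Handing in.

```bash
python3 -c "
from cell import sign_off
print(sign_off())"
```

```text
the job is handed in; nothing more can be done
None
```

The job is done and handed in at about 64 s of the 210 s allowed; no verdict was reported. Both hooked links came off by the raise, twist and slide without moving their hooks. All three links are in the orange bin and all three hooks in the blue one.

**Scan:** I held the scanner still for about 2.5 s, about 100 mm from the barcode and within 0.01 rad of square. By my measurements it was within about 5 mm of the barcode's centre. The top and wrist cameras disagreed by about 7 mm on where that centre lies along the scan line, so I aimed between them; the limit is ±20 mm.

**Last checks:**
- **Scanner:** it lies flat on the mat and is released, with its origin within 1 mm of the mat's centre and about 0.3° off its direction.
- **Links:** the last top view shows all three in the orange bin. One lies slightly turned, probably nudged by a finger while I placed its neighbour.
- **Hooks:** all three show in the blue bin in a top view taken during the scan. In the last views the arm covers part of that bin, but what is visible has not moved.
- **Bystanders:** the spanner, brush, tape roll and tin look unmoved in the top view. I judged that by eye and did not measure it.
- **Grip:** I saw no slip or dropped part at any point.

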